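# Make up two woodworking class kits

## Task

Make up the two kits for the woodworking class: the glue bottle, the mallet and the jar of pegs go into the blue tray, the thumb plane and the wax tin into the red tray, one thing to a bay, each standing upright and flat on the floor of its bay just as it stands on the bench now. Any bay of the right tray will do; the oil bottle and the honing stone stay where they are.

Things in the scene. Friction and masses are not known exactly. Their poses are not given: they have to be found in the camera images.
- blue_tray: Blue-painted flat tray, 254 long (its x) x 84 wide (its y) x 15 high; it is fixed to the bench. Walls and floor 5 thick; two cross walls, as high as the rim, divide it into three equal bays in a row along x, each 78 x 74 and 10 deep, centred at x = -83, 0 and +83, y = 0. Origin: centre of the underside, so the bay floors lie 5 above it.
- red_tray: Red-painted flat tray, 254 long (its x) x 84 wide (its y) x 15 high; it is fixed to the bench. Walls and floor 5 thick; two cross walls, as high as the rim, divide it into three equal bays in a row along x, each 78 x 74 and 10 deep, centred at x = -83, 0 and +83, y = 0. Origin: centre of the underside, so the bay floors lie 5 above it.
- glue: Glue bottle: standing white round bottle, grey band, green pointed cap; 42 diameter up to 76 high, then tapering, 102 high in all, 150 g. Origin: centre of the underside, z up.
- mallet: Carver's mallet standing on its head, handle up: dark round wooden head 54 diameter at the foot narrowing to 50 at 55 high and 38 at 62 high; above it a pale handle 22 to 26 thick (widest at 95 high), 124 high in all, 240 g. Origin: centre of the underside, z up.
- jar: Jar of dowel pegs: clear round jar, 50 diameter, with a 51 diameter steel screw lid from 48 to 60 high; wooden pegs are seen inside; closed, 140 g. Origin: centre of the underside, z up.
- plane: Small thumb plane, dark steel: sole 60 long (its x) x 36 wide (its y) x 10 high; above it, cheeks 40 long (x from -22 to +18) and 36 wide with flat sides up to 34 high; steel cap and brass knobs on top, 45 high in all, 260 g. Best gripped across the 36 width. Origin: centre of the underside, z up.
- wax: Wax tin: low round steel tin, 54 diameter, with a yellow lid 55 diameter from 26 to 36 high, black ring on top; closed, 160 g. Origin: centre of the underside, z up.
- oil: Oil bottle, belongs to neither kit: standing amber glass, black cap, 42 diameter, 106 high. Origin: centre of the underside, z up.
- stone: Honing stone, belongs to neither kit: brick of two layers, grey on red-brown, 70 long (its x) x 30 wide (its y) x 26 high. Origin: centre of the underside, z up.
Not all that is in view belongs to the job. What is shaped like the glue but pink or yellow is not meant.

How it is judged (in metres and radians):
At the end, for the whole second after the job is handed in: Glue, mallet, jar in blue tray, plane, wax in red: origins within 120 mm (lengthwise) and 37 mm (across) of tray centre, at most 4 mm above the bay floor, tilt under 0.12 rad, speed under 20 mm/s; oil bottle and stone within 25 mm of their starts (x of glue in the frame of blue_tray between -0.12 and 0.12 m and y of glue in the frame of blue_tray between -0.037 and 0.037 m and z of each of glue, mallet, jar in the frame of blue_tray below 0.009 m and angle between each of glue, mallet, jar, plane, wax's own z axis and vertical below 0.12 rad and linear speed of each of glue, mallet, jar, plane, wax below 0.02 m/s and x of mallet in the frame of blue_tray between -0.12 and 0.12 m and y of mallet in the frame of blue_tray between -0.037 and 0.037 m and x of jar in the frame of blue_tray between -0.12 and 0.12 m and y of jar in the frame of blue_tray between -0.037 and 0.037 m and x of plane in the frame of red_tray between -0.12 and 0.12 m and y of plane in the frame of red_tray between -0.037 and 0.037 m and z of each of plane, wax in the frame of red_tray below 0.009 m and x of wax in the frame of red_tray between -0.12 and 0.12 m and y of wax in the frame of red_tray between -0.037 and 0.037 m and distance of each of oil, stone from where it was at the start of the episode below 0.025 m); the robot touches nothing.
It fails at once if the oil bottle or the honing stone is pushed away or carried off (more than 25 mm) (distance of any of oil, stone from where it was at the start of the episode above 0.025 m).
It also fails if it takes over 131 s, if anything falls off the work surface, if the arm or the gripper's body presses on something with over 40 N, if the wrist force passes 120 N, or if a joint passes its speed limit or range.

## Robot

A 6-joint arm with a two-finger parallel gripper is mounted at the origin on the work surface. World frame = base frame: x ahead of the robot, y to its left, z up, the work surface at z = 0. Lengths are in mm, angles in rad, forces in N, time in s.
With the tool pointing down it reaches from about 300 to 775 mm from the base axis. Payload 14.6 kg.
Tool frame: the origin (TCP) lies between the finger pads; the fingertips stand 22 mm ahead of it and the grasp point (between the pads) lies 3 mm ahead of it (tip_reach is the distance from the TCP to the fingertips, in mm); z points along the fingers, y is the direction in which the jaws open and shut (so a half turn about z gives the same grasp; the last joint's range is limited). The gripper opens to 85 mm and grips with 20 to 120 N. Pads are 22 mm wide; open, the fingers measure 114 mm over their backs; the gripper's body (76 mm by 85 mm) begins 54 mm behind the grasp point. The pads swing forward as they close: fully open they stand 13 mm farther back than shut.
Start: joints at [1.259, 0.3, 1.521, -0, 1.321, -0.067], TCP at [133.297, 533.593, 223.381] pointing down, gripper open.
Joint ranges: [-3.03, 3.03], [-0.79, 2.21], [0.23, 2.52], [-1.04, 4.18], [0, 3.07], [-2.55, 2.55]. Speed limits (rad/s): [2.22, 2.22, 2.57, 3.14, 3.14, 3.14].

## Interface

Orientations are given as a unit quaternion [x, y, z, w].
In Python, from plant import get_state, read_camera, hand_in, tip_reach gives the robot as it stands.
- The arm moves only by the shell command python3 -m jog 'ROWS' [FORCE]. ROWS is a JSON object of lists of equal length, an entry for each row: "delta_rot": the turn, a rotation vector about the tool's x, y, z in degrees, a list of three; "xyz": the shift along the tool's x, y, z in mm, a list of three; "jaw": the finger opening in mm, from 0 to 85.4. In form: {"delta_rot": [[wx, wy, wz], ...], "xyz": [[x, y, z], ...], "jaw": [jaw, ...]}. A call has 1 to 20 rows; each row shifts and turns the commanded pose from where the row before left it, along the tool's axes as they then stand; what a row does not reach is not made up. A row lasts 1/8 s, in which the tool goes at most 62.5 mm and 10.7 degrees, less where a joint would pass 70% of its speed; a pose out of reach is approached as far as the arm can. A call with a gripper value outside its range is refused whole. The fingers move at their own pace and stop on an object; FORCE is the grip in N (left out, the last holds). Time passes only in rows, so rows that do not move let the fingers close. It gives the time, the measured TCP pose, the force and the opening at its end, in the units of the state.
- get_state(): the state, without advancing time (a new reading comes with each control period).
- read_camera(name): name is "side" or "top"; returns a dict with "frame" (420x560x3 uint8, red, green, blue), "intrinsics" (3x3 intrinsics, pixels), "rvec" (rotation vector, rad) and "tvec" (3), from world to camera coordinates, as OpenCV has them. Camera axes: x right, y down, z forward; pixel columns grow to the right and rows downward; lengths in mm; the calibration is good to about 2 mm. A picture is of the moment at which its call begins. There is no depth.
- hand_in(): hands the job in, once; it reports no verdict.
The state is a dict: "time_s": time; "joints": joint angles; "qvel": joint speeds; "effort": joint torques, N m; "tool_pos": TCP position; "orientation": TCP orientation; "force": force on the tool from outside, world axes, zero at the start; "ft_torque": the same for the moment, N m; "grip_width": finger opening in mm.
Only numpy, scipy, OpenCV 4.12 (cv2) and the standard library are available. Lean on these libraries where they do the work, as an engineer would, in place of code of your own. Each camera call takes 0.05 s, during which the arm holds its last target.

## Working session

There is one attempt and no reset: what is moved stays moved. The work goes in short steps, Python scripts to look and compute and a shell command to move; the robot and the scene stay as the last step left them, time stands still between calls to the robot, and variables do not carry over. Pictures are saved under pics/ and viewed, and the job is handed in when it is done.

```bash
ls; mkdir -p pics; python3 - <<'E'
from plant import *
import cv2,json
print(get_state())
for n in("top","side"):
    c=read_camera(n); cv2.imwrite(f"pics/{n}0.png",c["frame"][:,:,::-1]); print(n,c["intrinsics"],c["rvec"],c["tvec"])
E
```

```text
pics
{'time_s': 0.0, 'joints': array([ 1.25940341e+00,  3.00485163e-01,  1.52161237e+00,  3.26178338e-05,
        1.32071804e+00, -6.66047323e-02]), 'qvel': array([-9.55627041e-04,  1.28015181e-04,  3.15574805e-07,  1.49232094e-04,
       -7.12348593e-04, -1.49256028e-04]), 'effort': array([-1.12147365e-03, -5.43505597e+01, -3.61784327e+01, -1.35638620e-04,
        4.14547365e-03,  2.78699508e-05]), 'tool_pos': array([133.21102564, 533.35726293, 222.80037605]), 'orientation': array([ 1.22092729e-01,  9.92518509e-01, -5.97605505e-04, -1.30396639e-04]), 'force': array([-0.4116862 , -0.48800109, -0.02475619]), 'ft_torque': array([-0.05258635,  0.02075315, -0.00101595]), 'grip_width': 85.34908630484728}
top [[481.23600718   0.         284.87522142]
 [  0.         481.23600718 208.76673001]
 [  0.           0.           1.        ]] [ 2.09889842 -2.13053652  0.21464364] [  22.29220108  538.49500224 1086.67930092]
side [[410.77288885   0.         279.95634504]
 [  0.         410.77288885 212.74867085]
 [  0.           0.           1.        ]] [ 0.13714612 -2.88060634  1.10079074] [558.14892379  56.20029313 940.2736145 ]
```

View pics/top0.png

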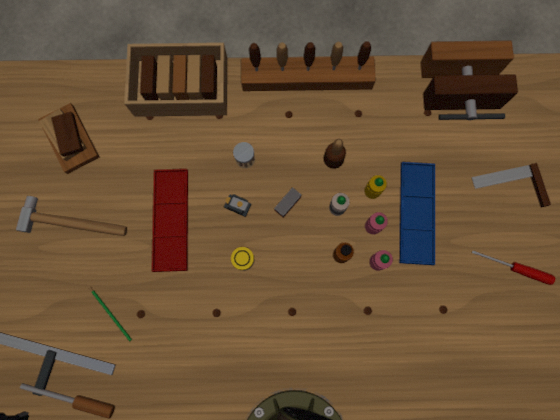

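View pics/side0.png

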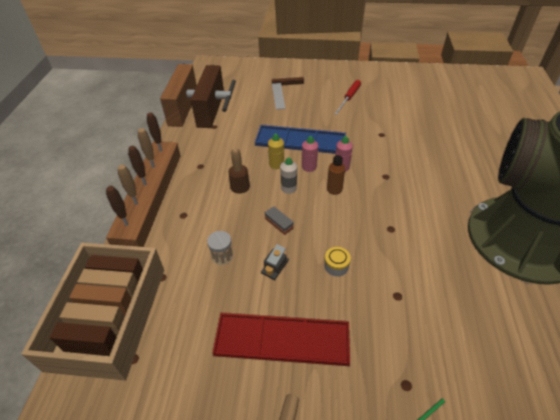

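```bash
cat > h.py <<'E'
import numpy as np,cv2
from plant import *
def cam(n):
    c=read_camera(n); R=cv2.Rodrigues(np.array(c["rvec"]))[0]
    return c,R,np.array(c["tvec"],float).ravel(),np.array(c["intrinsics"])
def proj(n,P,C=None):
    c=C or cam(n)
    return cv2.projectPoints(np.array(P,float).reshape(-1,1,3),np.array(c[0]["rvec"]),np.array(c[0]["tvec"],float),c[3],None)[0].reshape(-1,2)
def back(C,uv,z):
    c,R,t,K=C
    o=-R.T@t; out=[]
    for u,v in uv:
        d=R.T@np.linalg.inv(K)@np.array([u,v,1.]); out.append(o+d*(z-o[2])/d[2])
    return np.array(out)
def crop(C,x0,y0,x1,y1,k,name):
    f=C[0]["frame"][y0:y1,x0:x1,::-1]
    f=cv2.resize(f,None,fx=k,fy=k,interpolation=cv2.INTER_CUBIC)
    f=cv2.convertScaleAbs(f,alpha=1.3,beta=10)
    for x in range((x0+19)//20*20,x1,20):
        cv2.line(f,((x-x0)*k,0),((x-x0)*k,6),(255,255,255),1);cv2.putText(f,str(x),((x-x0)*k,16),0,.35,(255,255,255),1)
    for y in range((y0+19)//20*20,y1,20):
        cv2.line(f,(0,(y-y0)*k),(6,(y-y0)*k),(255,255,255),1);cv2.putText(f,str(y),(8,(y-y0)*k+4),0,.35,(255,255,255),1)
    cv2.imwrite("pics/"+name,f)
E
python3 - <<'E'
from h import *
C=cam("top"); S=cam("side")
print(proj("top",[[133,533,223],[0,0,0]],C), -C[1].T@C[2], -S[1].T@S[2])
crop(C,140,120,280,280,5,"t1.png")  # 700x800
crop(C,145,130,275,280,4,"t1.png")
crop(C,265,130,445,280,4,"t2.png")
crop(S,200,210,360,370,3,"s1.png")
crop(S,220,110,360,240,4,"s2.png")
E
```

```text
[[  8.8173361  408.57068472]
 [294.74732429 447.23928079]] [ 309.25949564   15.76717814 1172.79822355] [480.85735639 638.51643598 748.2487073 ]
```

View pics/t1.png

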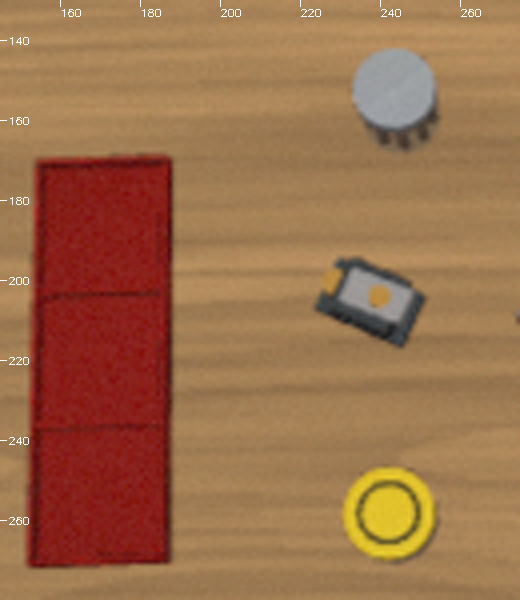

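View pics/t2.png

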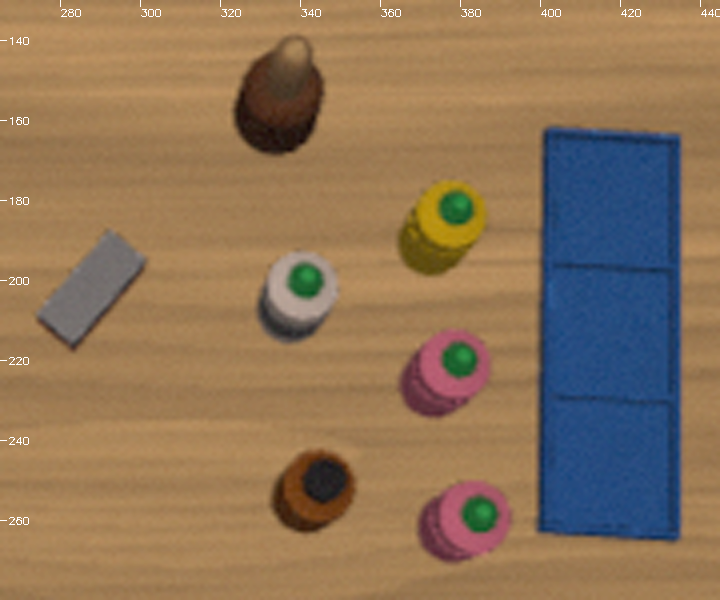

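View pics/s2.png

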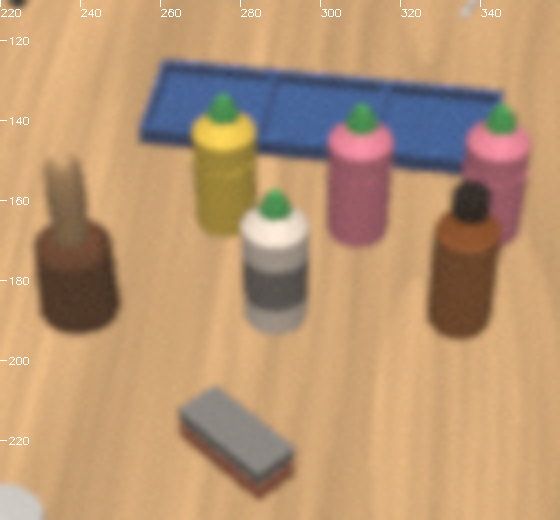

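View pics/s1.png

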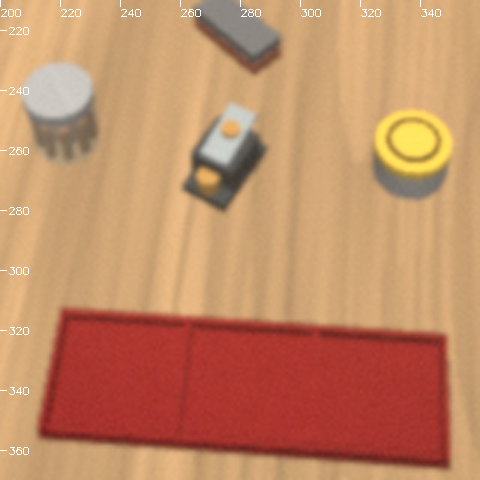

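```bash
python3 - <<'E'
from h import *
C=cam("top"); S=cam("side")
def T(x,y,x0): return (x0+x/4-.4,130+y/4-.4)
def q(n,x,y,x0,z): print(n,back(C,[T(x,y,x0)],z)[0].round(1))
q("jar",395,90,145,60);q("wax",390,513,145,36);q("glue",306,279,265,98);q("mallet",295,48,265,124);q("oil",325,480,265,104)
for p in [(316,306),(404,347),(425,294),(345,258)]: q("pl",*p,145,10)
q("plcheeck",378,296,145,45)
for p in [(36,160),(170,156),(170,562),(28,566)]: q("red",*p,145,15)
for p in [(545,128),(680,135),(680,540),(538,532)]: q("blue",*p,265,15)
for p in [(110,231),(148,261),(75,349),(37,318)]: q("stone",*p,265,26)
for p in [(455,207),(460,360),(480,514)]: q("decoy",*p,265,98)
# side
def s(n,x,y,x0,y0,k,z): print("side",n,back(S,[(x0+x/k-.4,y0+y/k-.4)],z)[0].round(1))
s("jar",58,90,200,210,3,60); s("wax",413,142,200,210,3,36); s("glue",275,200,220,110,4,98); s("mallet",64,158,220,110,4,124)
s("oil",472,190,220,110,4,104)
s("pltop",231,128,200,210,3,45)
E
```

```text
jar [679.1 112.6  60. ]
wax [425.8 117.   36. ]
glue [ 549.9 -114.7   98. ]
mallet [ 679.7 -110.4  124. ]
oil [ 433.7 -120.2  104. ]
pl [557.  165.4  10. ]
pl [530.4 111.   10. ]
pl [563.5  98.1  10. ]
pl [587.1 147.7  10. ]
plcheeck [555.1 123.8  45. ]
red [651.8 340.7  15. ]
red [653.1 257.   15. ]
red [400.6 250.5  15. ]
red [399.5 335.4  15. ]
blue [ 663.1 -278.1   15. ]
blue [ 657.3 -362.3   15. ]
blue [ 404.8 -342.8   15. ]
blue [ 410.9 -258.    15. ]
stone [598.1  -4.3  26. ]
stone [578.8 -27.2  26. ]
stone [524.7  18.2  26. ]
stone [544.2  41.   26. ]
decoy [ 591.2 -202.2   98. ]
decoy [ 501.5 -200.2   98. ]
decoy [ 414.1 -206.6   98. ]
side jar [679.3 113.5  60. ]
side wax [426.2 119.1  36. ]
side glue [ 550.6 -112.8   98. ]
side mallet [ 676.3 -110.5  124. ]
side oil [ 433.5 -124.3  104. ]
side pltop [554.6 124.9  45. ]
```

```bash
python3 -m jog '{"delta_rot":[[0,0,-7],[0,0,-7],[0,0,0],[0,0,0],[0,0,0],[0,0,0],[0,0,0],[0,0,0],[0,0,0],[0,0,0],[0,0,0],[0,0,0],[0,0,0],[0,0,0],[0,0,0],[0,0,0],[0,0,0]],"xyz":[[0,0,0],[0,0,0],[-20,-28,0],[-20,-28,0],[-20,-28,0],[-20,-28,0],[-20,-28,0],[-20,-28,0],[-20,-28,0],[-20,-28,0],[-20,-28,0],[-20,-28,0],[-20,-28,0],[-20,-28,0],[-20,-28,0],[-20,-28,0],[0,0,0]],"jaw":[85,85,85,85,85,85,85,85,85,85,85,85,85,85,85,85,85]}' 40; python3 - <<'E'
from h import *
go(426,118,130,90)
E
```

```text
time_s: 2.42
tool_pos: [413.8, 140.1, 223.3]
orientation: [0.002, 1.0, -0.0, -0.0]
force: [-0.3, 0.2, 0.2]
grip_width: 84.9
pos [413.8 140.1 223.3] yaw 89.8 t 2.42 w 84.9 F [-0.3  0.2  0.2] j [ 0.24  0.04  1.82 -0.    1.28 -1.33]
turn [-0.  -0.  -0.2] shift now [-12.2 -22.1  93.3] shift after turn [-12.2 -22.1  93.3]
```

```bash
python3 -m jog '{"delta_rot":[[0,0,0],[0,0,0],[0,0,0],[0,0,0],[0,0,0],[0,0,0]],"xyz":[[-12,-22,33],[0,0,30],[0,0,30],[0,0,30],[0,0,20],[0,0,0]],"jaw":[85,85,85,85,85,85]}'; python3 - <<'E'
from h import *
go(426,118,37,90)
C=cam("side");crop(C,200,150,440,330,3,"a1.png")
C=cam("top");crop(C,180,180,340,300,4,"a1t.png")
E
```

```text
time_s: 3.18
tool_pos: [424.2, 119.8, 79.5]
orientation: [-0.0, 1.0, -0.0, -0.001]
force: [-0.3, -0.8, 0.3]
grip_width: 85.0
pos [424.2 119.8  79.5] yaw 90.0 t 3.17 w 85.0 F [-0.3 -0.8  0.3] j [ 0.19  0.25  1.96  0.    0.93 -1.38]
turn [-0.  -0.1  0. ] shift now [-1.9 -1.8 42.5] shift after turn [-1.8 -1.8 42.5]
```

View pics/a1.png

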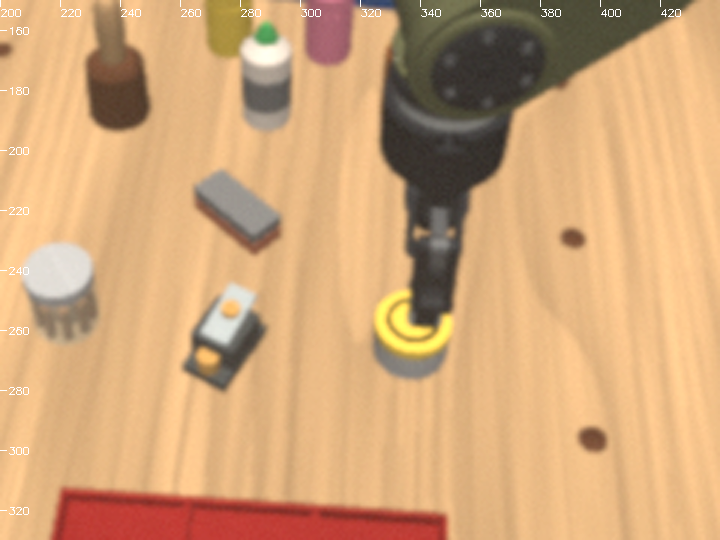

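View pics/a1t.png

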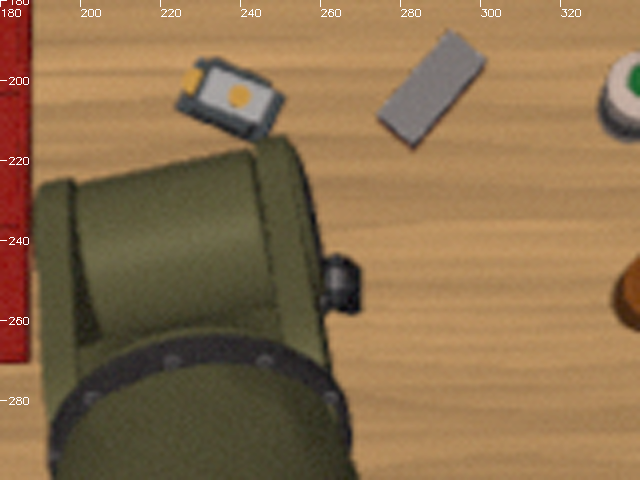

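The side view shows the finger just over the wax lid (about px 345,255), in line with it. I'll go down and close.

```bash
python3 -m jog '{"delta_rot":[[0,0,0],[0,0,0],[0,0,0],[0,0,0],[0,0,0],[0,0,0],[0,0,0],[0,0,0],[0,0,0],[0,0,0]],"xyz":[[-2,-1,14],[0,0,14],[0,0,14],[0,0,0],[0,0,0],[0,0,0],[0,0,0],[0,0,0],[0,0,0],[0,0,0]],"jaw":[85,85,85,85,50,50,50,50,50,50]}' 40; python3 - <<'E'
from h import *
go(426,118,37,90)
E
```

```text
time_s: 4.53
tool_pos: [427.1, 118.5, 38.4]
orientation: [0.0, 1.0, -0.0, 0.0]
force: [0.4, -0.2, -0.5]
grip_width: 49.8
pos [427.1 118.5  38.4] yaw 90.0 t 4.53 w 49.8 F [ 0.4 -0.2 -0.5] j [ 0.19  0.33  1.98 -0.    0.83 -1.38]
turn [-0.  0. -0.] shift now [ 1.1 -0.5  1.4] shift after turn [ 1.1 -0.5  1.4]
```

```bash
python3 - <<'E'
from h import *
C=cam("side");crop(C,260,180,440,330,4,"a2.png")
E
```

```text
(no output)
```

View pics/a2.png

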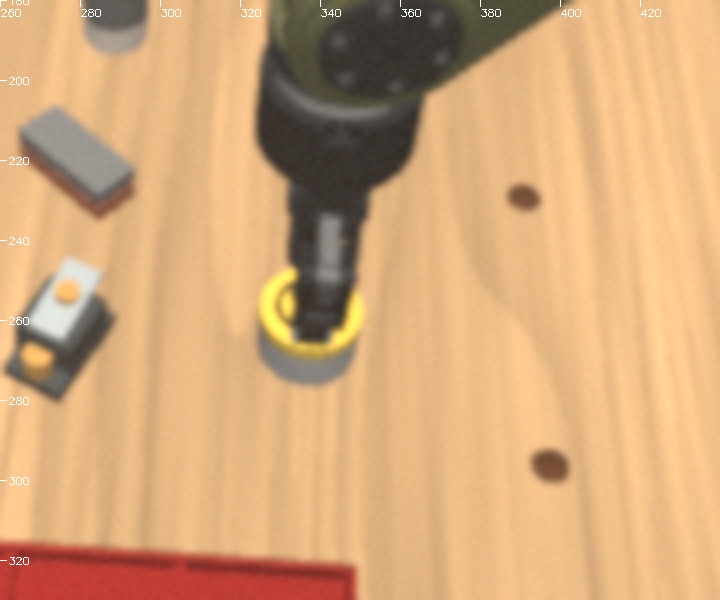

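```bash
python3 - <<'E'
from h import *
S=cam("side")
for y in (118,131,143,157):
  for z in (16,26,36): print(y,z,proj("side",[[427,y,z]],S)[0].round(1))
th=np.linspace(0,2*np.pi,8,endpoint=False)
print(proj("side",np.stack([426+27.5*np.cos(th),118+27.5*np.sin(th),0*th+36],1),S).round(0))
E
```

```text
118 16 [336.1 261.9]
118 26 [336.5 259.2]
118 36 [336.9 256.5]
131 16 [336.1 266.9]
131 26 [336.4 264.2]
131 36 [336.8 261.5]
143 16 [336.  271.6]
143 26 [336.4 269. ]
143 36 [336.8 266.2]
157 16 [335.9 277.2]
157 26 [336.3 274.6]
157 36 [336.7 271.9]
[[324. 256.]
 [328. 263.]
 [337. 267.]
 [347. 265.]
 [350. 257.]
 [347. 250.]
 [337. 246.]
 [328. 249.]]
```

```bash
python3 -m jog '{"delta_rot":[[0,0,0],[0,0,0]],"xyz":[[0,0,0],[0,0,0]],"jaw":[45,45]}' 40; python3 -m jog '{"delta_rot":[[0,0,0],[0,0,0],[0,0,0],[0,0,0]],"xyz":[[0,0,0],[0,0,0],[0,0,0],[0,0,0]],"jaw":[80,80,80,80]}' 40;python3 - <<'E'
from h import *
C=cam("side");crop(C,260,180,440,330,4,"a3.png")
E
```

```text
time_s: 4.88
tool_pos: [427.1, 118.4, 38.4]
orientation: [0.0, 1.0, -0.0, -0.0]
force: [0.7, -0.1, -0.4]
grip_width: 45.3
time_s: 5.38
tool_pos: [427.1, 118.5, 38.4]
orientation: [0.0, 1.0, -0.0, -0.0]
force: [0.4, -0.4, -0.5]
grip_width: 79.5
```

View pics/a3.png

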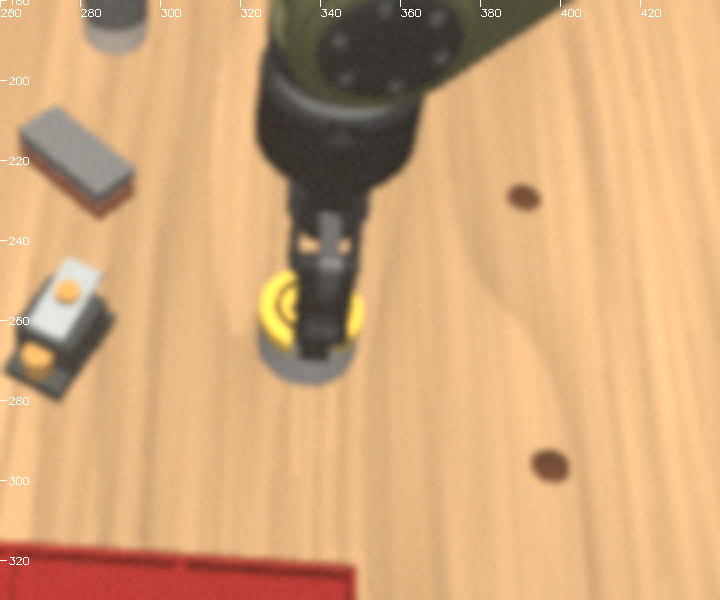

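```bash
python3 -m jog '{"delta_rot":[[0,0,0],[0,0,0],[0,0,0],[0,0,0],[0,0,0],[0,0,0]],"xyz":[[0,0,4],[0,0,4],[0,0,4],[0,0,0],[0,0,0],[0,0,0]],"jaw":[80,80,80,80,52,52]}' 40; python3 -m jog '{"delta_rot":[[0,0,0],[0,0,0],[0,0,0]],"xyz":[[0,0,0],[0,0,0],[0,0,0]],"jaw":[50,50,50]}' 40;python3 - <<'E'
from h import *
C=cam("side");crop(C,260,180,440,330,4,"a4.png")
E
```

```text
time_s: 6.18
tool_pos: [427.2, 118.5, 26.5]
orientation: [0.0, 1.0, 0.0, 0.0]
force: [0.2, 0.4, -0.6]
grip_width: 52.5
time_s: 6.55
tool_pos: [427.1, 118.5, 26.4]
orientation: [0.0, 1.0, -0.0, 0.0]
force: [-0.3, 0.0, -0.4]
grip_width: 50.1
```

View pics/a4.png

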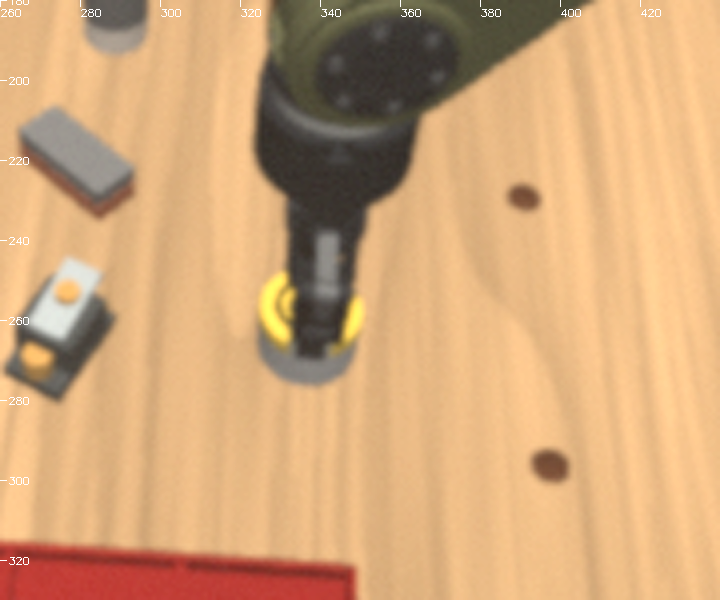

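Closing to 50 again met nothing. The picture shows the fingertips still above the lid (px 337,268), so they stand higher than the stated reach implies. I'll go lower in steps and watch the force.

```bash
python3 -m jog '{"delta_rot":[[0,0,0],[0,0,0],[0,0,0],[0,0,0],[0,0,0],[0,0,0],[0,0,0]],"xyz":[[0,0,0],[0,0,0],[0,0,0],[0,0,4],[0,0,4],[0,0,4],[0,0,0]],"jaw":[80,80,80,80,80,80,80]}' 40; python3 - <<'E'
from h import *
go(426,118,20,90)
C=cam("side");crop(C,260,180,440,330,4,"a5.png")
E
```

```text
time_s: 7.48
tool_pos: [426.9, 118.4, 14.0]
orientation: [0.0, 1.0, -0.0, -0.0]
force: [0.8, -0.5, 0.5]
grip_width: 79.8
pos [426.9 118.4  14. ] yaw 90.0 t 7.47 w 79.8 F [ 0.8 -0.5  0.5] j [ 0.19  0.38  1.99 -0.    0.78 -1.38]
turn [-0. -0. -0.] shift now [ 0.9 -0.4 -6. ] shift after turn [ 0.9 -0.4 -6. ]
```

View pics/a5.png

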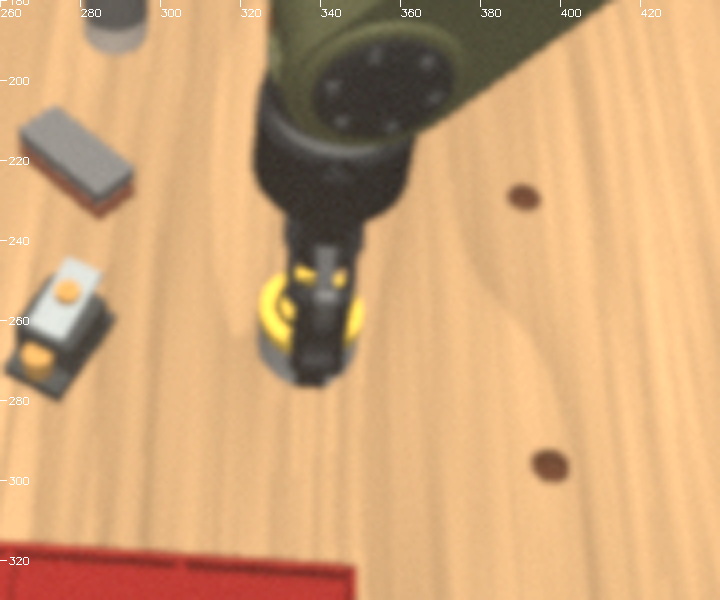

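```bash
python3 -m jog '{"delta_rot":[[0,0,0],[0,0,0],[0,0,0],[0,0,0],[0,0,0],[0,0,0],[0,0,0]],"xyz":[[0,0,4],[0,0,4],[0,0,0],[0,0,0],[0,0,0],[0,0,0],[0,0,0]],"jaw":[80,80,52,52,52,52,52]}' 20; python3 - <<'E'
from h import *
go(426,118,20,90)
C=cam("side");crop(C,260,180,440,330,4,"a6.png")
E
```

```text
time_s: 8.4
tool_pos: [427.1, 118.4, 6.5]
orientation: [0.0, 1.0, -0.0, -0.0]
force: [-3.0, -1.6, 4.2]
grip_width: 54.1
pos [427.1 118.4   6.5] yaw 90.0 t 8.4 w 54.1 F [-3.  -1.6  4.2] j [ 0.19  0.4   1.99 -0.    0.76 -1.38]
turn [-0. -0. -0.] shift now [  1.1  -0.4 -13.5] shift after turn [  1.1  -0.4 -13.5]
```

View pics/a6.png

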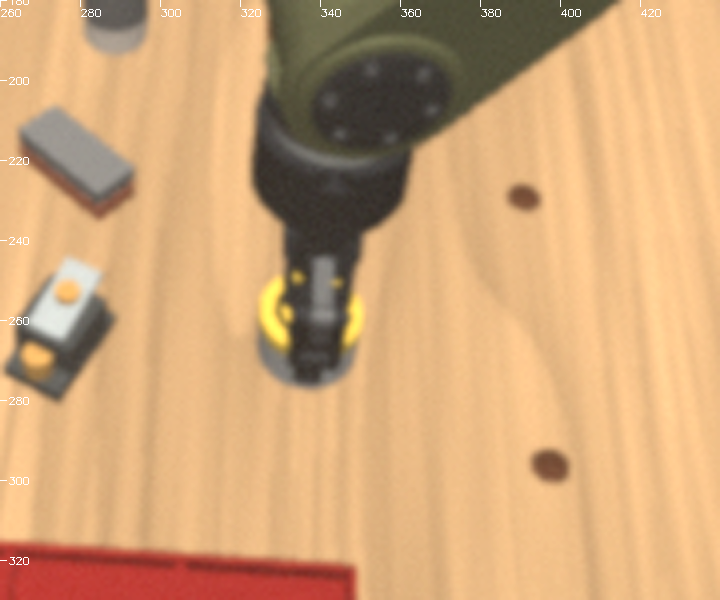

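```bash
python3 - <<'E'
from h import *
S=cam("side")
for y in (118,159):
  for z in (0,27,60,100,150,200,250): print(y,z,proj("side",[[427,y,z]],S)[0].round(1))
for n in("side","top"):
  c=cam(n); print(n,c[0]["rvec"],c[0]["tvec"],c[3][0])
cv2.imwrite("pics/full.png",S[0]["frame"][:,:,::-1])
E
```

```text
118 0 [335.5 266.2]
118 27 [336.5 259. ]
118 60 [337.9 249.7]
118 100 [339.6 237.7]
118 150 [341.9 221.4]
118 200 [344.4 203.5]
118 250 [347.3 183.8]
159 0 [335.3 282.2]
159 27 [336.3 275.1]
159 60 [337.7 266. ]
159 100 [339.4 254.2]
159 150 [341.8 238.2]
159 200 [344.5 220.5]
159 250 [347.4 200.9]
side [ 0.13714612 -2.88060634  1.10079074] [558.14892379  56.20029313 940.2736145 ] [410.77288885   0.         279.95634504]
top [ 2.09889842 -2.13053652  0.21464364] [  22.29220108  538.49500224 1086.67930092] [481.23600718   0.         284.87522142]
```

View pics/full.png

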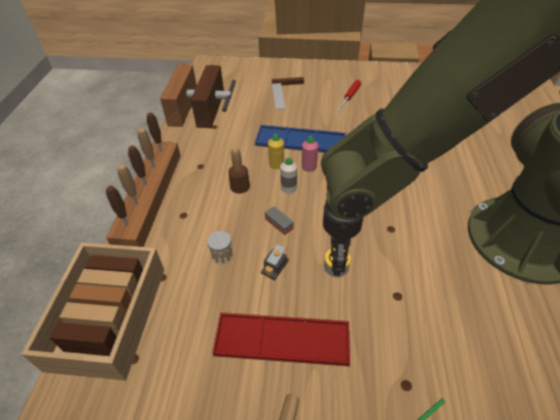

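```bash
python3 -m jog '{"delta_rot":[[0,0,0],[0,0,0],[0,0,0],[0,0,0],[0,0,0],[0,0,0],[0,0,0],[0,0,0],[0,0,0],[0,0,0]],"xyz":[[0,0,0],[0,0,0],[0,0,5],[0,0,5],[0,0,0],[0,0,0],[0,0,0],[0,0,0],[0,0,-8],[0,0,-8]],"jaw":[70,70,70,70,48,48,48,48,48,48]}' 40; python3 -m jog '{"delta_rot":[[0,0,0],[0,0,0]],"xyz":[[0,0,-8],[0,0,-8]],"jaw":[48,48]}' 40;python3 - <<'E'
from h import *
go(426,118,20,90)
C=cam("side");crop(C,260,180,440,330,4,"a7.png")
E
```

```text
time_s: 9.85
tool_pos: [427.2, 118.5, 13.1]
orientation: [0.0, 1.0, 0.0, 0.0]
force: [-0.1, 0.5, -2.0]
grip_width: 53.5
time_s: 10.1
tool_pos: [427.2, 118.5, 29.1]
orientation: [0.0, 1.0, 0.0, 0.0]
force: [0.6, 0.0, -1.7]
grip_width: 53.6
pos [427.2 118.5  29.1] yaw 90.0 t 10.1 w 53.6 F [ 0.6  0.  -1.7] j [ 0.19  0.35  1.98 -0.    0.81 -1.38]
turn [ 0.  0. -0.] shift now [ 1.2 -0.5  9.1] shift after turn [ 1.2 -0.5  9.1]
```

View pics/a7.png

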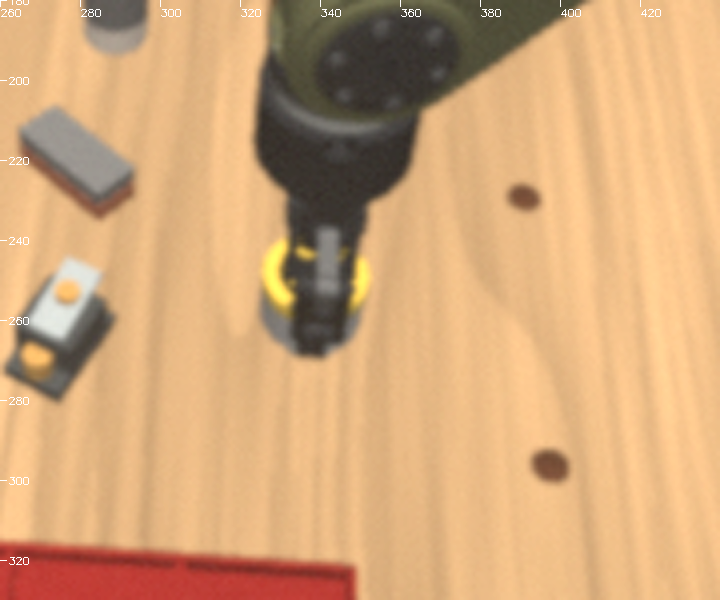

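The tin is lifted and level. Next I'll carry it over the near bay of the red tray.

```bash
python3 -m jog '{"delta_rot":[[0,0,0],[0,0,0],[0,0,0],[0,0,0],[0,0,0],[0,0,0],[0,0,0],[0,0,0],[0,0,0],[0,0,0],[0,0,0]],"xyz":[[0,0,-20],[-2,22,0],[-2,22,0],[-2,22,0],[-2,22,0],[-2,22,0],[-2,22,0],[-2,22,0],[-2,21.5,0],[0,0,0],[0,0,0]],"jaw":[48,48,48,48,48,48,48,48,48,48,48]}' 40;python3 - <<'E'
from h import *
go(443,294,4,90)
C=cam("side");crop(C,200,200,380,350,4,"a8.png")
C=cam("top");crop(C,140,150,280,280,4,"a8t.png")
E
```

```text
time_s: 11.52
tool_pos: [443.0, 293.6, 48.2]
orientation: [0.0, 1.0, -0.0, -0.0]
force: [0.1, 0.2, -1.3]
grip_width: 53.6
pos [443.  293.6  48.2] yaw 90.0 t 11.53 w 53.6 F [ 0.1  0.2 -1.3] j [ 0.52  0.47  1.73 -0.    0.94 -1.05]
turn [-0. -0. -0.] shift now [-0.   0.4 44.2] shift after turn [ 0.   0.4 44.2]
```

View pics/a8.png

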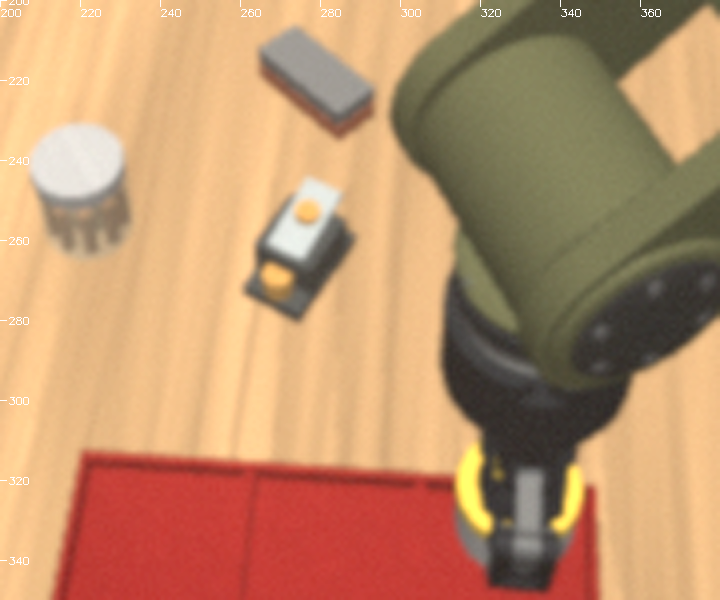

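View pics/a8t.png

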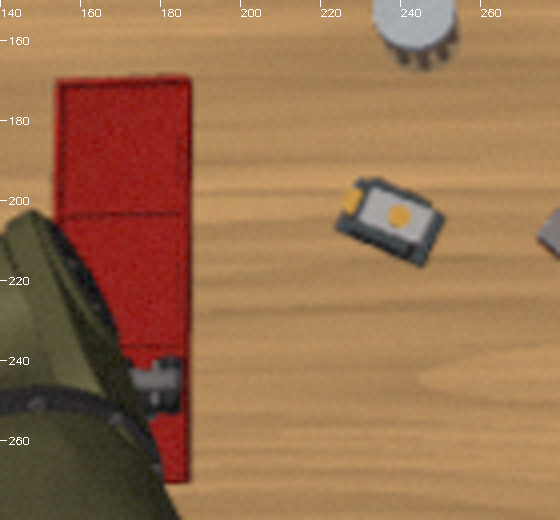

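```bash
python3 -m jog '{"delta_rot":[[0,0,0],[0,0,0],[0,0,0],[0,0,0],[0,0,0],[0,0,0]],"xyz":[[0,0,15],[0,0,15],[0,0,8],[0,0,3],[0,0,2],[0,0,0]],"jaw":[48,48,48,48,48,48]}' 40;python3 -m jog '{"delta_rot":[[0,0,0],[0,0,0]],"xyz":[[0,0,2],[0,0,0]],"jaw":[48,48]}' 40;python3 - <<'E'
from h import *
go(443,294,4,90)
C=cam("side");crop(C,240,240,400,390,4,"a9.png")
E
```

```text
time_s: 12.38
tool_pos: [443.3, 294.0, 5.5]
orientation: [0.0, 1.0, 0.0, 0.0]
force: [-1.1, 0.1, -2.8]
grip_width: 53.5
time_s: 12.62
tool_pos: [443.2, 294.0, 3.4]
orientation: [0.0, 1.0, 0.0, 0.0]
force: [-1.0, 0.2, -2.1]
grip_width: 53.7
pos [443.2 294.    3.4] yaw 90.0 t 12.62 w 53.7 F [-1.   0.2 -2.1] j [ 0.52  0.55  1.74 -0.    0.85 -1.05]
turn [ 0.  0. -0.] shift now [ 0.2  0.  -0.6] shift after turn [ 0.2  0.  -0.6]
```

View pics/a9.png

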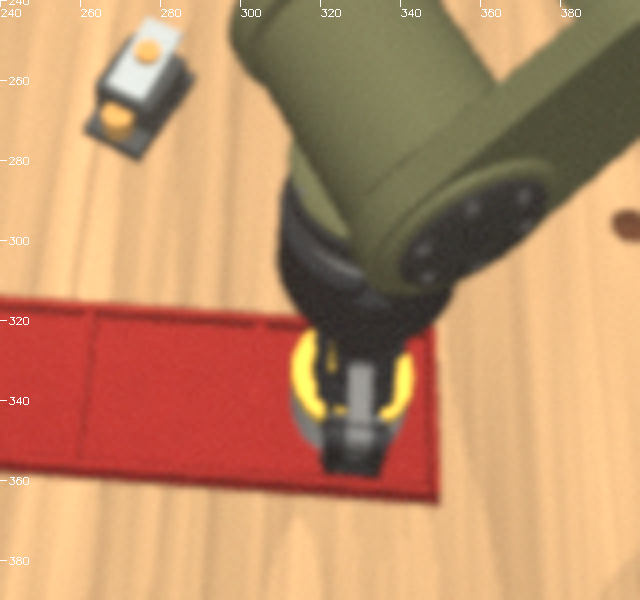

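```bash
python3 -m jog '{"delta_rot":[[0,0,0],[0,0,0]],"xyz":[[0,0,1.2],[0,0,0]],"jaw":[48,48]}' 40;python3 -m jog '{"delta_rot":[[0,0,0],[0,0,0]],"xyz":[[0,0,1.2],[0,0,0]],"jaw":[48,48]}' 40
```

```text
time_s: 12.92
tool_pos: [443.1, 293.9, 2.1]
orientation: [0.0, 1.0, -0.0, -0.0]
force: [-0.2, 0.5, -1.7]
grip_width: 53.6
time_s: 13.18
tool_pos: [443.3, 294.0, 1.2]
orientation: [0.0, 1.0, 0.0, 0.0]
force: [-1.2, -1.2, 1.5]
grip_width: 53.7
```

```bash
python3 -m jog '{"delta_rot":[[0,0,0],[0,0,0],[0,0,0],[0,0,0],[0,0,0],[0,0,0],[0,0,0],[0,0,0],[0,0,0],[0,0,0],[0,0,0],[0,0,0],[0,0,0],[0,0,0],[0,0,0]],"xyz":[[0,0,0],[0,0,0],[0,0,0],[0,0,-15],[0,0,-20],[0,0,-20],[0,0,-20],[-14,-20,0],[-14,-20,0],[-14,-20,0],[-14,-20,0],[-14,-20,0],[-14,-20,0],[-14,-20,0],[-14,-20,0]],"jaw":[70,75,75,75,75,75,75,75,75,75,75,75,75,75,75]}' 40
python3 -m jog '{"delta_rot":[[0,0,10.5],[0,0,10.5],[0,0,10.5],[0,0,10.5],[0,0,10.5],[0,0,10.5],[0,0,10.5],[0,0,10.5],[0,0,10.5],[0,0,10.5],[0,0,10.5],[0,0,0]],"xyz":[[0,0,0],[0,0,0],[0,0,0],[0,0,0],[0,0,0],[0,0,0],[0,0,0],[0,0,0],[0,0,0],[0,0,0],[0,0,0],[0,0,0]],"jaw":[75,75,75,75,75,75,75,75,75,75,75,75]}' 40
python3 - <<'E'
from h import *
go(559,128.6,60,-25.7)
C=cam("side");crop(C,200,200,380,380,3,"b1.png")
C=cam("top");crop(C,140,130,280,280,4,"b1t.png")
E
```

```text
time_s: 15.05
tool_pos: [555.7, 133.2, 77.2]
orientation: [0.0, 1.0, 0.0, 0.0]
force: [-0.8, 0.9, 0.2]
grip_width: 75.1
time_s: 16.55
tool_pos: [555.3, 133.9, 77.0]
orientation: [0.846, 0.534, 0.0, 0.0]
force: [0.6, 0.4, 0.5]
grip_width: 75.3
pos [555.3 133.9  77. ] yaw -25.5 t 16.55 w 75.3 F [0.6 0.4 0.5] j [ 0.17  0.51  1.6  -0.    1.04  0.62]
turn [ 0.  -0.   0.2] shift now [-3.2  5.6 17. ] shift after turn [-3.2  5.6 17. ]
```

View pics/b1.png

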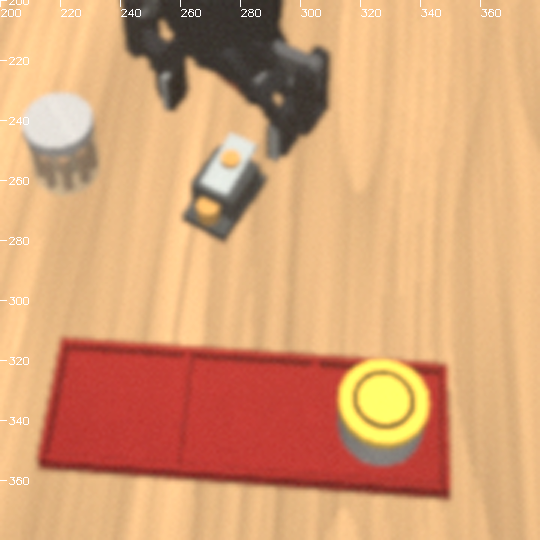

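View pics/b1t.png

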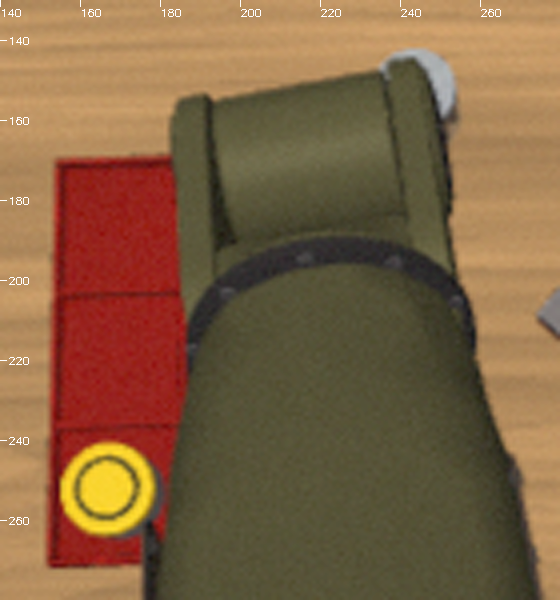

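```bash
python3 - <<'E'
from h import *
S=cam("side")
a=np.radians(-25.5);d=np.array([np.cos(a),np.sin(a)])
for r in (37.5,-37.5):
  for z in (68,88,108):
    p=np.array([555.3,133.9])+r*d; print(r,z,proj("side",[[*p,z]],S)[0].round(1))
E
```

```text
37.5 68 [260.3 241.8]
37.5 88 [259.8 235.8]
37.5 108 [259.2 229.6]
-37.5 68 [291.2 256.7]
-37.5 88 [291.2 250.8]
-37.5 108 [291.2 244.6]
```

```bash
python3 -m jog '{"delta_rot":[[0,0,0],[0,0,0],[0,0,0],[0,0,0],[0,0,0]],"xyz":[[-3,5.6,12],[0,0,15],[0,0,15],[0,0,10],[0,0,0]],"jaw":[75,75,75,75,75]}' 40
python3 - <<'E'
from h import *
go(559,128.6,0,-25.7)
C=cam("side");crop(C,200,180,350,300,5,"b2.png")
E
```

```text
time_s: 17.32
tool_pos: [558.4, 128.8, 23.0]
orientation: [0.846, 0.534, -0.001, -0.0]
force: [0.6, -0.9, 0.2]
grip_width: 75.0
pos [558.4 128.8  23. ] yaw -25.5 t 17.32 w 75.0 F [ 0.6 -0.9  0.2] j [0.16 0.59 1.61 0.   0.94 0.61]
turn [-0.1  0.1  0.2] shift now [ 0.1  0.6 23. ] shift after turn [ 0.1  0.6 23. ]
```

View pics/b2.png

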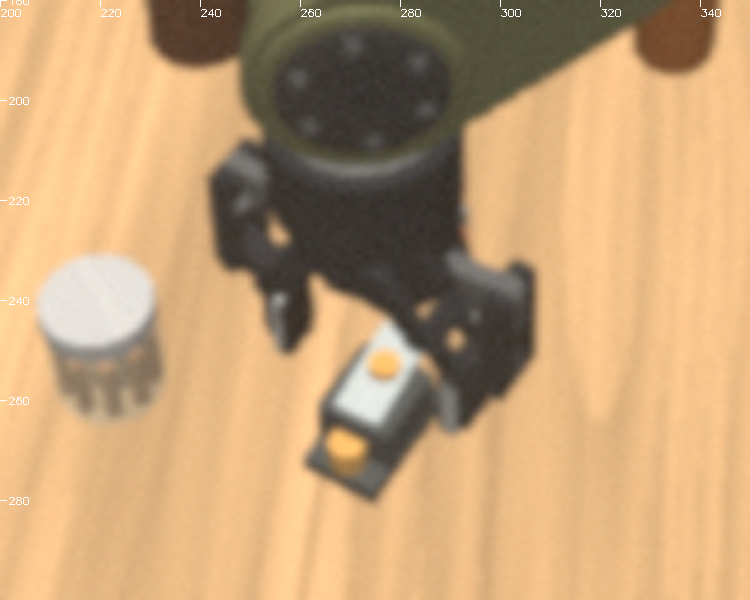

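```bash
python3 -m jog '{"delta_rot":[[0,0,0],[0,0,0],[0,0,0],[0,0,0],[0,0,0],[0,0,0],[0,0,0],[0,0,0],[0,0,0]],"xyz":[[0,0.5,8],[0,0,7],[0,0,0],[0,0,0],[0,0,0],[0,0,0],[0,0,0],[0,0,0],[0,0,0]],"jaw":[75,75,55,30,30,30,30,30,30]}' 50
python3 - <<'E'
from h import *
go(559,128.6,0,-25.7)
C=cam("side");crop(C,200,180,350,300,5,"b3.png")
E
```

```text
time_s: 18.5
tool_pos: [559.6, 128.6, 9.4]
orientation: [0.846, 0.533, 0.0, 0.0]
force: [-0.7, -1.2, 5.0]
grip_width: 34.9
pos [559.6 128.6   9.4] yaw -25.5 t 18.5 w 34.9 F [-0.7 -1.2  5. ] j [ 0.16  0.61  1.62 -0.    0.91  0.61]
turn [ 0.  -0.   0.2] shift now [-0.2 -0.5  9.4] shift after turn [-0.2 -0.5  9.4]
```

View pics/b3.png

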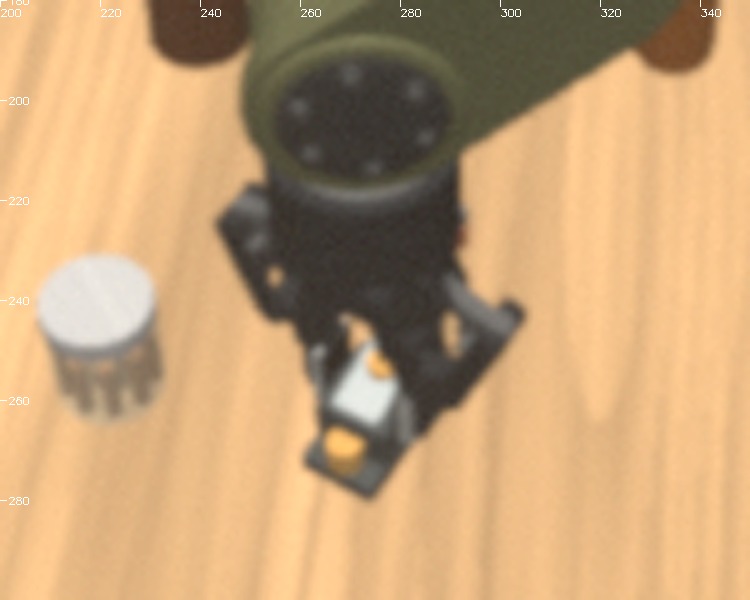

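```bash
python3 -m jog '{"delta_rot":[[0,0,0],[0,0,0],[0,0,0],[0,0,0],[0,0,0]],"xyz":[[0,0,-10],[0,0,-15],[0,0,-20],[0,0,-20],[0,0,0]],"jaw":[30,30,30,30,30]}' 50
python3 - <<'E'
from h import *
go(526,296,70,-88.7)
C=cam("side");crop(C,200,180,350,300,5,"b4.png")
E
```

```text
time_s: 19.18
tool_pos: [560.1, 128.7, 75.9]
orientation: [0.846, 0.533, 0.001, 0.001]
force: [0.1, -0.4, -3.2]
grip_width: 34.8
pos [560.1 128.7  75.9] yaw -25.5 t 19.18 w 34.8 F [ 0.1 -0.4 -3.2] j [0.16 0.51 1.59 0.   1.04 0.61]
turn [ 0.1 -0.2 63.2] shift now [ 136.2 -102.9    5.9] shift after turn [ -30.3 -168.     5.9]
```

View pics/b4.png

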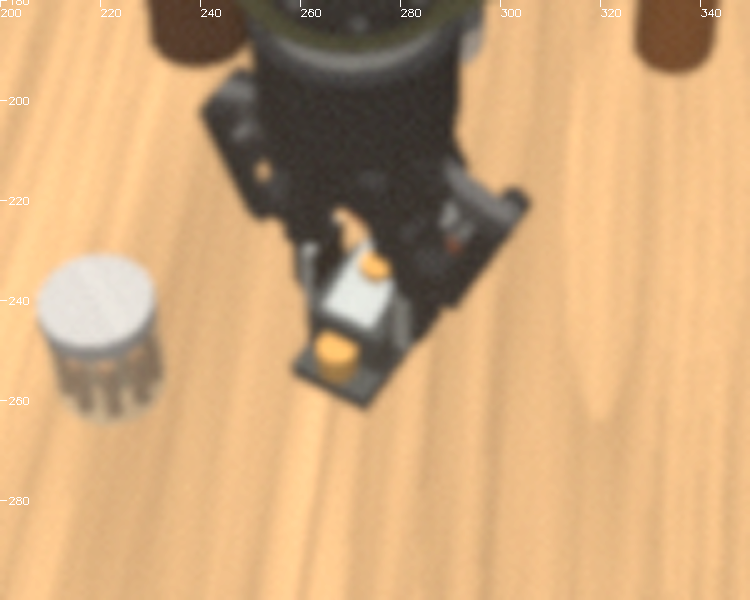

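```bash
python3 -m jog '{"delta_rot":[[0,0,10.5],[0,0,10.5],[0,0,10.5],[0,0,10.5],[0,0,10.5],[0,0,10.6],[0,0,0],[0,0,0],[0,0,0],[0,0,0],[0,0,0],[0,0,0],[0,0,0],[0,0,0],[0,0,0],[0,0,0]],"xyz":[[0,0,0],[0,0,0],[0,0,0],[0,0,0],[0,0,0],[0,0,0],[6.6,-21,0],[6.6,-21,0],[6.6,-21,0],[6.6,-21,0],[6.6,-21,0],[6.6,-21,0],[6.6,-21,0],[6.6,-21,0],[0,0,0],[0,0,0]],"jaw":[30,30,30,30,30,30,30,30,30,30,30,30,30,30,30,30]}' 50
python3 - <<'E'
from h import *
go(609,298,15,-88.7)
C=cam("side");crop(C,190,200,340,350,4,"b5.png")
E
```

```text
time_s: 21.22
tool_pos: [607.7, 298.0, 73.4]
orientation: [1.0, 0.013, -0.0, 0.0]
force: [-0.2, 0.2, -3.7]
grip_width: 34.9
pos [607.7 298.   73.4] yaw -88.5 t 21.23 w 34.9 F [-0.2  0.2 -3.7] j [ 0.4   0.72  1.25 -0.    1.17  1.95]
turn [0.  0.  0.2] shift now [ 1.3  0.1 58.4] shift after turn [ 1.3  0.1 58.4]
```

View pics/b5.png

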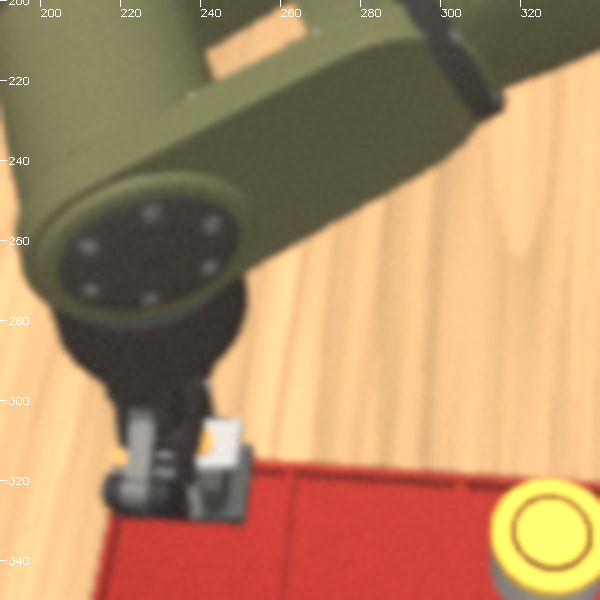

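```bash
python3 -m jog '{"delta_rot":[[0,0,0],[0,0,0],[0,0,0],[0,0,0],[0,0,0],[0,0,0]],"xyz":[[1,0,15],[0,0,15],[0,0,15],[0,0,7],[0,0,4],[0,0,0]],"jaw":[30,30,30,30,30,30]}' 50
python3 -m jog '{"delta_rot":[[0,0,0],[0,0,0]],"xyz":[[0,0,2],[0,0,0]],"jaw":[30,30]}' 50
python3 -m jog '{"delta_rot":[[0,0,0],[0,0,0]],"xyz":[[0,0,1.5],[0,0,0]],"jaw":[30,30]}' 50
python3 - <<'E'
from h import *
C=cam("side");crop(C,190,240,360,380,4,"b6.png")
E
```

```text
time_s: 22.02
tool_pos: [609.1, 297.9, 18.0]
orientation: [1.0, 0.012, 0.0, -0.0]
force: [-0.4, 0.2, -3.7]
grip_width: 34.9
time_s: 22.28
tool_pos: [609.1, 297.8, 16.1]
orientation: [1.0, 0.012, 0.0, -0.0]
force: [0.3, 0.3, -3.6]
grip_width: 34.7
time_s: 22.52
tool_pos: [609.1, 297.8, 14.5]
orientation: [1.0, 0.012, 0.0, -0.0]
force: [0.2, -0.0, -3.4]
grip_width: 34.7
```

View pics/b6.png

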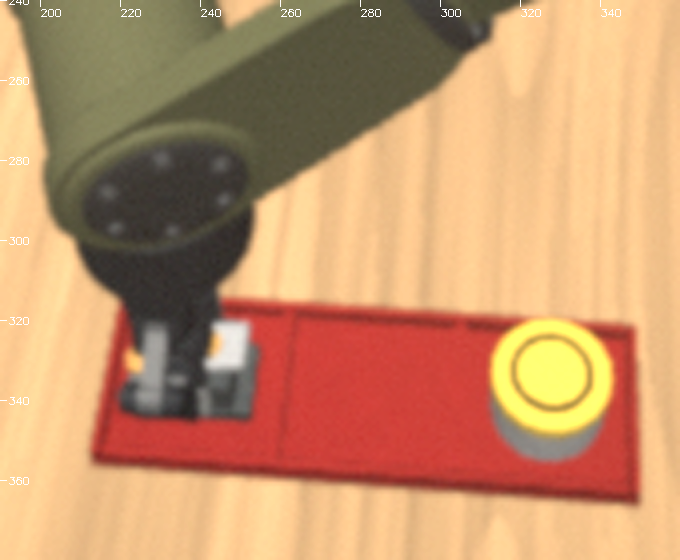

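```bash
python3 -m jog '{"delta_rot":[[0,0,0],[0,0,0]],"xyz":[[0,0,1.5],[0,0,0]],"jaw":[30,30]}' 50
python3 -m jog '{"delta_rot":[[0,0,0],[0,0,0]],"xyz":[[0,0,1],[0,0,0]],"jaw":[30,30]}' 50
```

```text
time_s: 22.82
tool_pos: [609.1, 297.8, 14.4]
orientation: [1.0, 0.012, 0.0, -0.0]
force: [-7.6, -3.4, 10.3]
grip_width: 34.6
time_s: 23.08
tool_pos: [609.2, 297.9, 14.4]
orientation: [1.0, 0.012, 0.0, -0.0]
force: [-12.1, -6.2, 18.8]
grip_width: 35.0
```

```bash
python3 -m jog '{"delta_rot":[[0,0,0],[0,0,0],[0,0,0],[0,0,0],[0,0,0],[0,0,0],[0,0,0],[0,0,0],[0,0,0],[0,0,0],[0,0,0],[0,0,0],[0,0,0],[0,0,0],[0,0,0],[0,0,0],[0,0,1.5],[0,0,0]],"xyz":[[0,0,-2],[0,0,0],[0,0,0],[0,0,0],[0,0,-15],[0,0,-20],[0,0,-20],[0,0,-30],[8,23.4,0],[8,23.4,0],[8,23.4,0],[8,23.4,0],[8,23.4,0],[8,23.4,0],[8,23.4,0],[8,23.4,0],[0,0,0],[0,0,0]],"jaw":[30,60,60,60,60,60,60,60,80,80,80,80,80,80,80,80,80,80]}' 50
python3 - <<'E'
from h import *
go(679,113,60,-90)
C=cam("side");crop(C,180,180,360,370,3,"c1.png")
E
```

```text
time_s: 25.32
tool_pos: [677.5, 112.4, 98.9]
orientation: [1.0, -0.001, -0.0, -0.0]
force: [-0.4, 0.9, -0.3]
grip_width: 80.0
pos [677.5 112.4  98.9] yaw -90.1 t 25.32 w 80.0 F [-0.4  0.9 -0.3] j [0.11 0.72 1.2  0.   1.23 1.68]
turn [-0.   0.  -0.1] shift now [ 1.5 -0.6 38.9] shift after turn [ 1.5 -0.6 38.9]
```

View pics/c1.png

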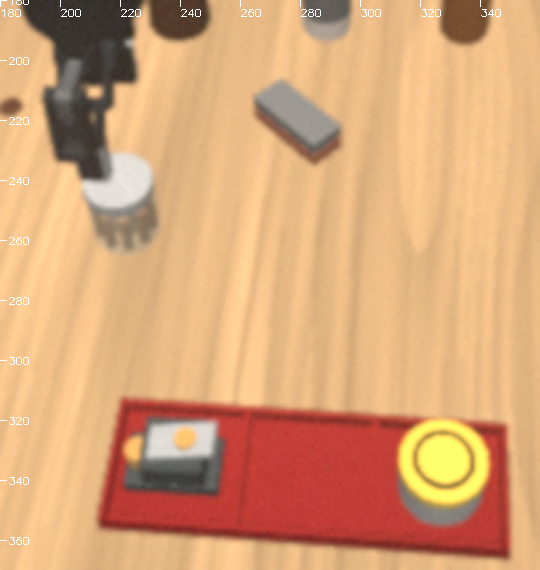

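```bash
python3 - <<'E'
from h import *
S=cam("side")
for z in (60,100,120): print(z,proj("side",[[677.5,152,z],[679,113,z]],S).round(1).tolist())
crop(S,180,150,290,260,5,"c1b.png")
E
```

```text
60 [[216.0, 254.3], [219.1, 239.4]]
100 [[213.3, 242.4], [216.6, 227.4]]
120 [[211.9, 236.2], [215.3, 221.1]]
```

View pics/c1b.png

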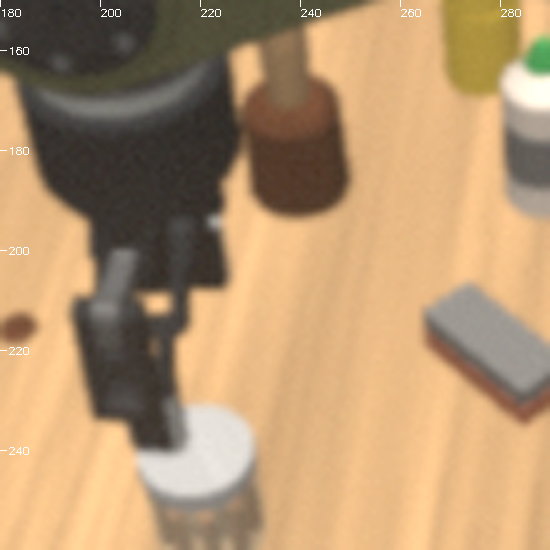

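```bash
python3 -m jog '{"delta_rot":[[0,0,0],[0,0,0],[0,0,0],[0,0,0],[0,0,0],[0,0,0]],"xyz":[[1.5,0,15],[0,0,15],[0,0,15],[0,0,15],[0,0,15],[0,0,4]],"jaw":[80,80,80,80,80,80]}' 40
python3 -m jog '{"delta_rot":[[0,0,0],[0,0,0],[0,0,0],[0,0,0],[0,0,0],[0,0,0],[0,0,0]],"xyz":[[0,0,0],[0,0,0],[0,0,0],[0,0,0],[0,0,0],[0,0,0],[0,0,0]],"jaw":[60,44,44,44,44,44,44]}' 40
python3 - <<'E'
from h import *
go(679,113,20,-90)
C=cam("side");crop(C,180,190,290,290,5,"c2.png")
E
```

```text
time_s: 26.18
tool_pos: [678.5, 112.1, 18.5]
orientation: [1.0, -0.001, -0.001, 0.0]
force: [0.9, -0.1, 0.7]
grip_width: 79.8
time_s: 27.05
tool_pos: [679.5, 112.2, 20.8]
orientation: [1.0, -0.001, 0.001, -0.0]
force: [0.4, -1.7, 5.8]
grip_width: 49.6
pos [679.5 112.2  20.8] yaw -90.1 t 27.05 w 49.6 F [ 0.4 -1.7  5.8] j [ 0.11  0.81  1.23 -0.    1.1   1.68]
turn [-0.  -0.1 -0.1] shift now [-0.6 -0.8  0.8] shift after turn [-0.5 -0.8  0.8]
```

View pics/c2.png

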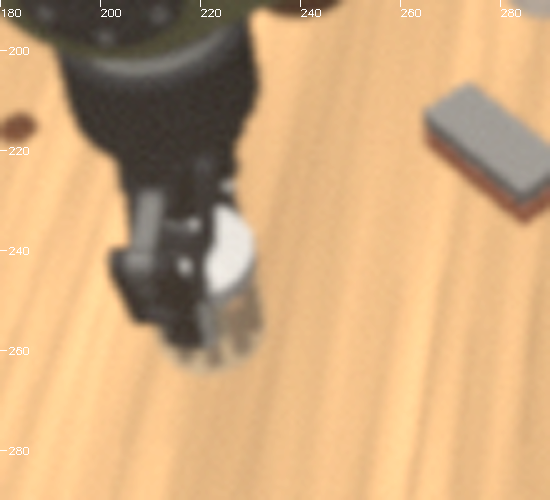

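```bash
python3 -m jog '{"delta_rot":[[0,0,0],[0,0,0],[0,0,0],[0,0,0],[0,0,0],[0,0,0],[0,0,0],[0,0,0]],"xyz":[[0,0,-10],[0,0,-15],[0,0,-25],[0,0,-25],[0,0,-25],[0,0,-25],[0,0,-25],[0,0,0]],"jaw":[44,44,44,44,44,44,44,44]}' 40
python3 - <<'E'
from h import *
go(534,-310,170,-90)
C=cam("side");crop(C,180,100,340,270,4,"c3.png")
E
```

```text
time_s: 28.1
tool_pos: [679.8, 112.3, 172.8]
orientation: [1.0, -0.001, 0.002, -0.0]
force: [0.7, -0.3, -1.1]
grip_width: 49.8
pos [679.8 112.3 172.8] yaw -90.1 t 28.1 w 49.8 F [ 0.7 -0.3 -1.1] j [0.11 0.65 1.13 0.   1.36 1.68]
turn [-0.  -0.2 -0.1] shift now [-144.8  422.6    2. ] shift after turn [-145.8  422.3    2.8]
```

View pics/c3.png

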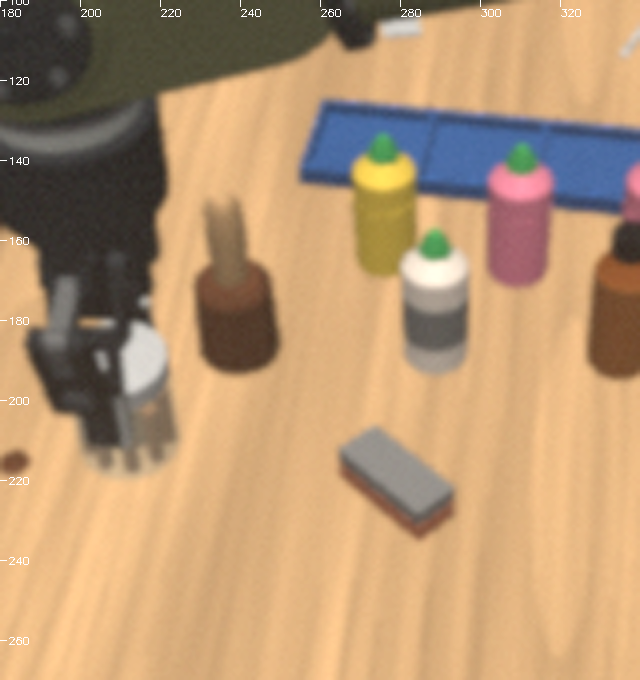

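```bash
python3 -m jog '{"delta_rot":[[0,0,0],[0,0,0],[0,0,0],[0,0,0],[0,0,0],[0,0,0],[0,0,0],[0,0,0],[0,0,0],[0,0,0],[0,0,0],[0,0,0],[0,0,0],[0,0,0],[0,0,0],[0,0,0],[0,0,0],[0,0,0]],"xyz":[[-9,26.4,0],[-9,26.4,0],[-9,26.4,0],[-9,26.4,0],[-9,26.4,0],[-9,26.4,0],[-9,26.4,0],[-9,26.4,0],[-9,26.4,0],[-9,26.4,0],[-9,26.4,0],[-9,26.4,0],[-9,26.4,0],[-9,26.4,0],[-9,26.4,0],[-9,26.4,0],[0,0,0],[0,0,0]],"jaw":[44,44,44,44,44,44,44,44,44,44,44,44,44,44,44,44,44,44]}' 40
python3 - <<'E'
from h import *
go(534,-310,27,-90)
C=cam("side");crop(C,200,40,380,190,4,"c4.png")
C=cam("top");crop(C,310,130,460,280,4,"c4t.png")
E
```

```text
time_s: 30.4
tool_pos: [534.0, -309.3, 169.1]
orientation: [1.0, -0.001, -0.001, -0.0]
force: [0.2, -0.1, -1.1]
grip_width: 49.8
pos [ 534.  -309.3  169.1] yaw -90.1 t 30.4 w 49.8 F [ 0.2 -0.1 -1.1] j [-0.58  0.5   1.38  0.    1.27  0.99]
turn [-0.1  0.1 -0.1] shift now [  0.2   0.8 142.1] shift after turn [  0.    0.7 142.1]
```

View pics/c4.png

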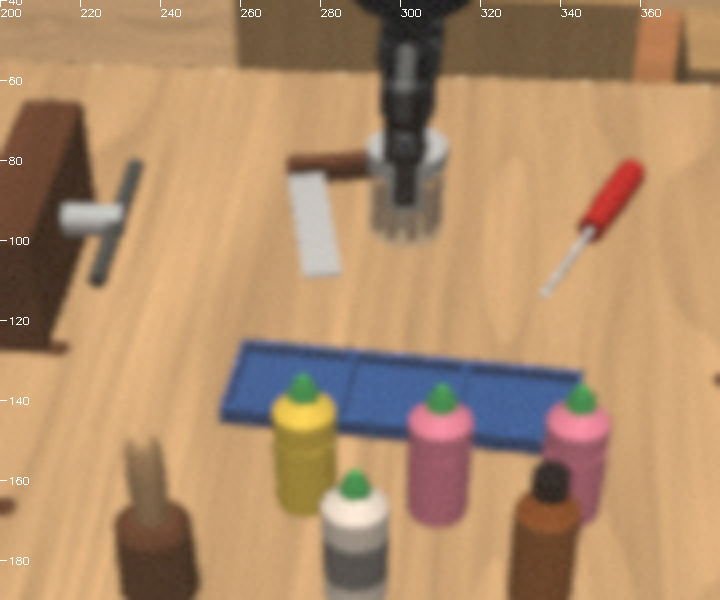

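View pics/c4t.png

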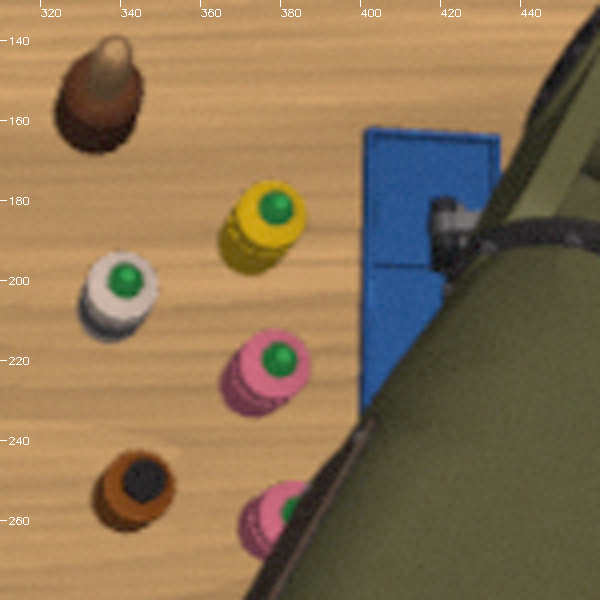

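```bash
python3 -m jog '{"delta_rot":[[0,0,0],[0,0,0],[0,0,0],[0,0,0],[0,0,0],[0,0,0],[0,0,0],[0,0,0],[0,0,0],[0,0,0]],"xyz":[[0,0.5,20],[0,0,20],[0,0,20],[0,0,20],[0,0,20],[0,0,20],[0,0,10],[0,0,6],[0,0,3],[0,0,0]],"jaw":[44,44,44,44,44,44,44,44,44,44]}' 40
python3 -m jog '{"delta_rot":[[0,0,0],[0,0,0]],"xyz":[[0,0,2],[0,0,0]],"jaw":[44,44]}' 40
python3 -m jog '{"delta_rot":[[0,0,0],[0,0,0]],"xyz":[[0,0,1.5],[0,0,0]],"jaw":[44,44]}' 40
python3 - <<'E'
from h import *
go(534,-310,27,-90)
C=cam("side");crop(C,230,80,380,190,5,"c5.png")
E
```

```text
time_s: 31.75
tool_pos: [534.3, -310.5, 31.3]
orientation: [1.0, -0.001, 0.0, 0.0]
force: [-0.9, 0.5, -0.7]
grip_width: 49.8
time_s: 32.0
tool_pos: [534.2, -310.4, 29.1]
orientation: [1.0, -0.001, 0.0, 0.0]
force: [-0.6, -0.2, -2.0]
grip_width: 49.9
time_s: 32.25
tool_pos: [534.1, -310.4, 27.4]
orientation: [1.0, -0.001, -0.0, -0.0]
force: [0.9, -0.4, -0.7]
grip_width: 49.8
pos [ 534.1 -310.4   27.4] yaw -90.1 t 32.25 w 49.8 F [ 0.9 -0.4 -0.7] j [-0.59  0.66  1.47 -0.    1.    0.99]
turn [-0.   0.  -0.1] shift now [-0.1 -0.4  0.4] shift after turn [-0.1 -0.4  0.4]
```

View pics/c5.png

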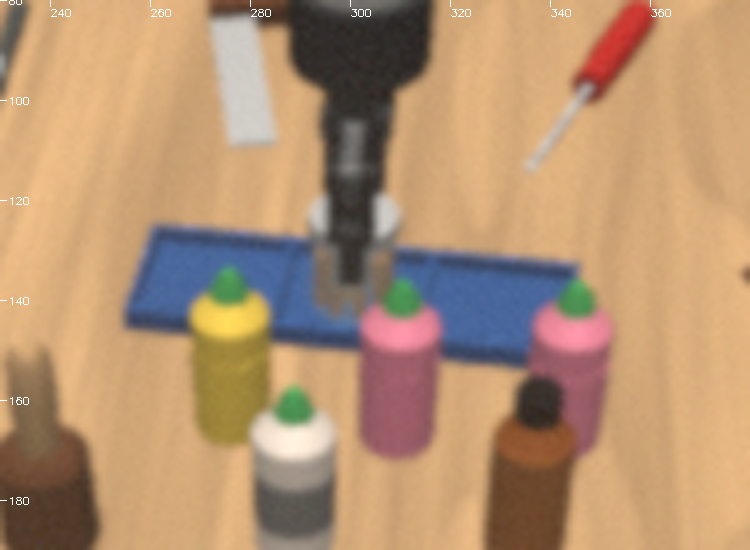

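```bash
python3 -m jog '{"delta_rot":[[0,0,0],[0,0,0]],"xyz":[[0,0,1.2],[0,0,0]],"jaw":[44,44]}' 40
python3 -m jog '{"delta_rot":[[0,0,0],[0,0,0]],"xyz":[[0,0,1],[0,0,0]],"jaw":[44,44]}' 40
```

```text
time_s: 32.55
tool_pos: [534.1, -310.4, 26.2]
orientation: [1.0, -0.001, -0.0, -0.0]
force: [-0.7, -0.4, -0.6]
grip_width: 49.6
time_s: 32.8
tool_pos: [534.3, -310.5, 25.8]
orientation: [1.0, -0.001, 0.0, 0.0]
force: [-1.7, 0.8, 4.5]
grip_width: 49.8
```

```bash
python3 -m jog '{"delta_rot":[[0,0,0],[0,0,0],[0,0,0],[0,0,0],[0,0,0],[0,0,0],[0,0,0],[0,0,0],[0,0,0],[0,0,0]],"xyz":[[0,0,-0.6],[0,0,0],[0,0,0],[0,0,-10],[0,0,-20],[0,0,-25],[0,0,-25],[0,0,-25],[0,0,-20],[0,0,0]],"jaw":[44,70,70,70,70,70,70,70,70,70]}' 40
python3 -m jog '{"delta_rot":[[0,0,0],[0,0,0],[0,0,0],[0,0,0],[0,0,0],[0,0,0],[0,0,0],[0,0,0],[0,0,0],[0,0,0]],"xyz":[[2,-24.5,0],[2,-24.5,0],[2,-24.5,0],[2,-24.5,0],[2,-24.5,0],[2,-24.5,0],[2,-24.5,0],[2,-24.5,0],[0,0,0],[0,0,0]],"jaw":[75,75,75,75,75,75,75,75,75,75]}' 40
python3 - <<'E'
from h import *
go(550,-114,32,-90)
C=cam("side");crop(C,220,60,380,200,5,"d1.png")
C=cam("top");crop(C,310,130,460,280,4,"d1t.png")
E
```

```text
time_s: 34.05
tool_pos: [534.8, -310.8, 153.7]
orientation: [1.0, -0.001, 0.002, 0.001]
force: [-0.5, 0.4, -0.6]
grip_width: 69.8
time_s: 35.3
tool_pos: [550.4, -114.1, 150.7]
orientation: [1.0, -0.001, -0.0, 0.0]
force: [-0.6, 0.4, 1.4]
grip_width: 75.5
pos [ 550.4 -114.1  150.7] yaw -90.1 t 35.3 w 75.5 F [-0.6  0.4  1.4] j [-0.27  0.4   1.57 -0.    1.18  1.3 ]
turn [ 0.   0.  -0.1] shift now [-4.000e-01 -1.000e-01  1.187e+02] shift after turn [-4.000e-01 -1.000e-01  1.187e+02]
```

View pics/d1.png

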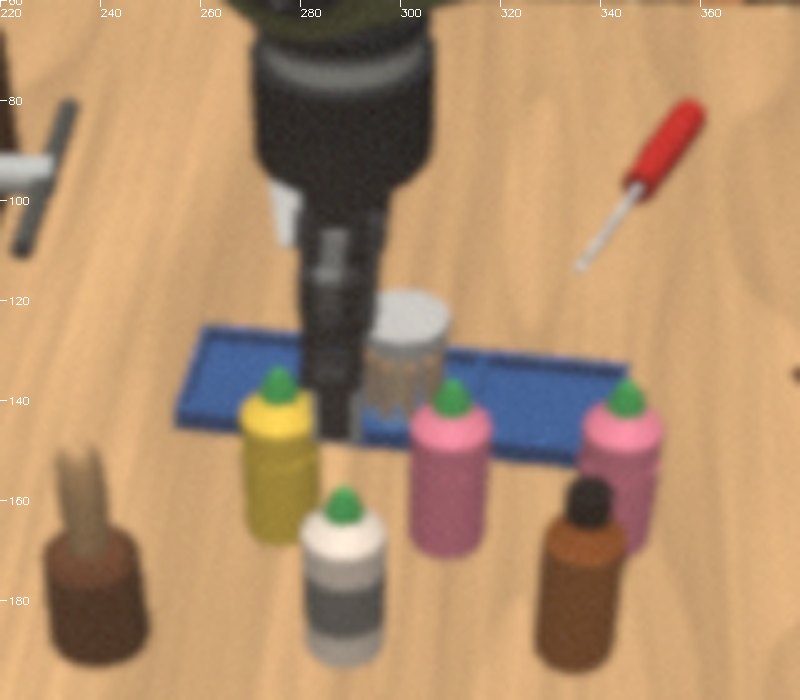

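View pics/d1t.png

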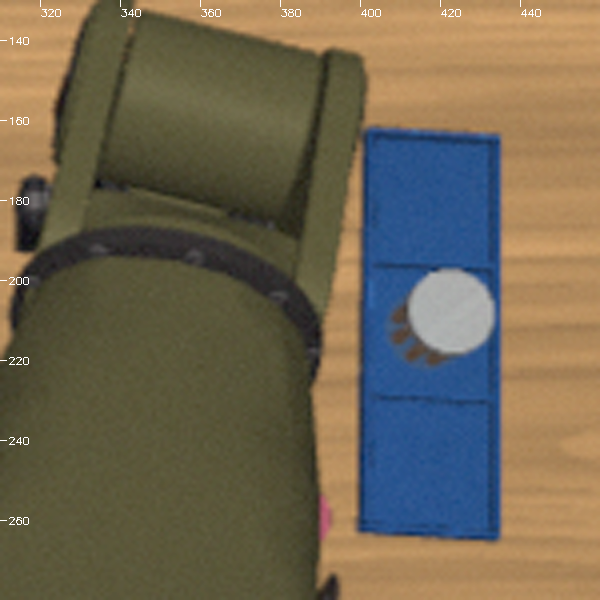

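```bash
python3 -m jog '{"delta_rot":[[0,0,0],[0,0,0],[0,0,0],[0,0,0],[0,0,0],[0,0,0],[0,0,0],[0,0,0]],"xyz":[[0,0,20],[0,0,20],[0,0,20],[0,0,20],[0,0,20],[0,0,12],[0,0,6],[0,0,0]],"jaw":[75,75,75,75,75,75,75,75]}' 40
python3 - <<'E'
from h import *
go(550,-114,32,-90)
C=cam("side");crop(C,220,90,380,220,5,"d2.png")
E
```

```text
time_s: 36.4
tool_pos: [550.6, -114.6, 32.9]
orientation: [1.0, -0.001, -0.0, -0.0]
force: [0.1, -1.2, 0.2]
grip_width: 75.2
pos [ 550.6 -114.6   32.9] yaw -90.1 t 36.4 w 75.2 F [ 0.1 -1.2  0.2] j [-0.27  0.55  1.65 -0.    0.94  1.3 ]
turn [-0.   0.  -0.1] shift now [-0.6 -0.6  0.9] shift after turn [-0.6 -0.6  0.9]
```

View pics/d2.png

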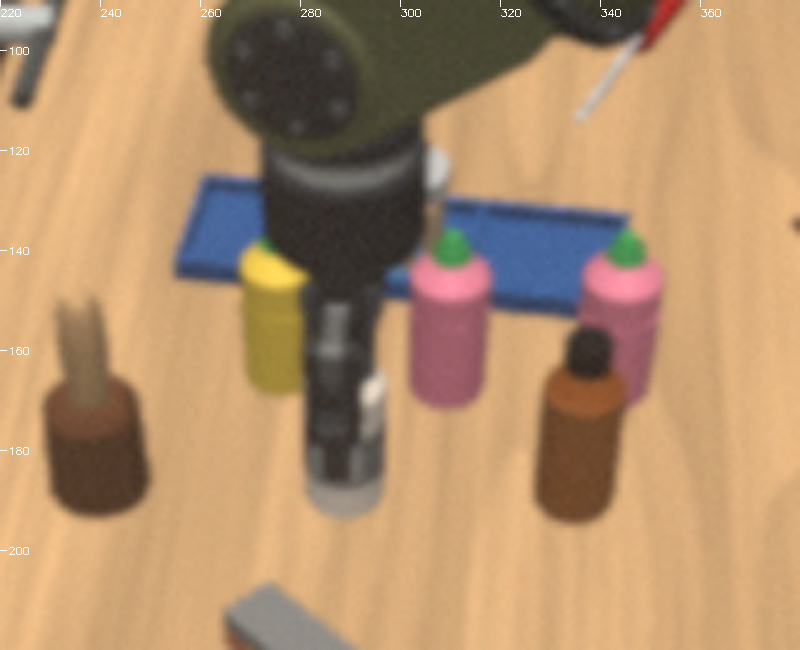

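```bash
python3 -m jog '{"delta_rot":[[0,0,0],[0,0,0],[0,0,0],[0,0,0],[0,0,0],[0,0,0],[0,0,0]],"xyz":[[0,0,0],[0,0,0],[0,0,0],[0,0,0],[0,0,0],[0,0,0],[0,0,0]],"jaw":[55,36,36,36,36,36,36]}' 40
python3 -m jog '{"delta_rot":[[0,0,0],[0,0,0],[0,0,0],[0,0,0],[0,0,0],[0,0,0],[0,0,0],[0,0,0]],"xyz":[[0,0,-10],[0,0,-15],[0,0,-20],[0,0,-25],[0,0,-25],[0,0,-25],[0,0,-20],[0,0,0]],"jaw":[36,36,36,36,36,36,36,36]}' 40
python3 - <<'E'
from h import *
go(451,-303,170,-90)
C=cam("side");crop(C,220,60,380,200,5,"d3.png")
E
```

```text
time_s: 37.33
tool_pos: [550.9, -114.6, 33.5]
orientation: [1.0, -0.001, 0.001, 0.0]
force: [-1.4, 0.1, 5.4]
grip_width: 41.0
time_s: 38.33
tool_pos: [551.1, -114.5, 174.9]
orientation: [1.0, -0.001, 0.002, 0.0]
force: [0.5, 0.1, -2.4]
grip_width: 41.3
pos [ 551.1 -114.5  174.9] yaw -90.1 t 38.33 w 41.3 F [ 0.5  0.1 -2.4] j [-0.27  0.37  1.54  0.    1.22  1.3 ]
turn [ 0.1 -0.2 -0.1] shift now [-99.7 188.7   4.7] shift after turn [-100.1  188.5    4.9]
```

View pics/d3.png

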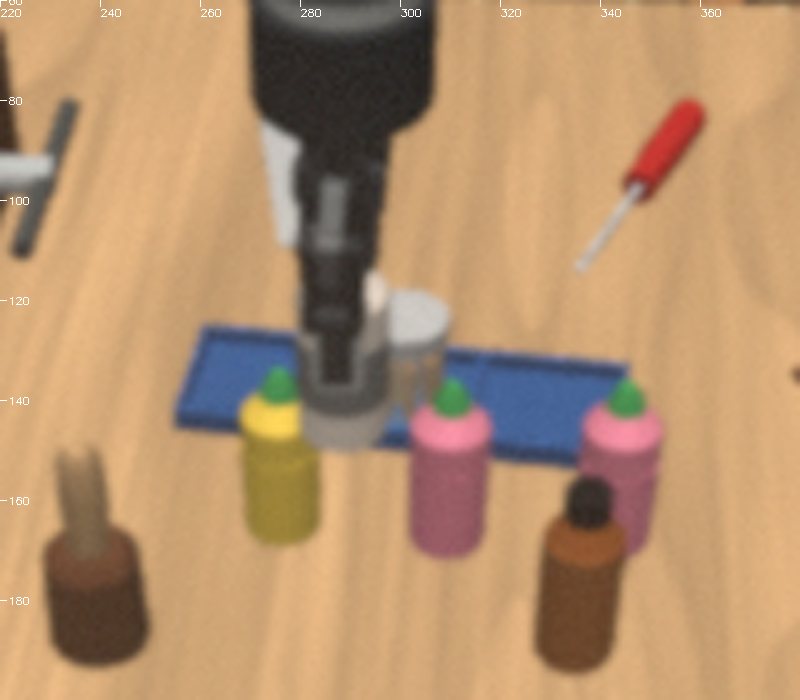

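```bash
python3 -m jog '{"delta_rot":[[0,0,0],[0,0,0],[0,0,0],[0,0,0],[0,0,0],[0,0,0],[0,0,0],[0,0,0],[0,0,0],[0,0,0]],"xyz":[[-12.5,23.6,0],[-12.5,23.6,0],[-12.5,23.6,0],[-12.5,23.6,0],[-12.5,23.6,0],[-12.5,23.6,0],[-12.5,23.6,0],[-12.5,23.6,0],[0,0,0],[0,0,0]],"jaw":[36,36,36,36,36,36,36,36,36,36]}' 40
python3 - <<'E'
from h import *
go(451,-303,39,-90)
C=cam("side");crop(C,220,40,380,200,4,"d4.png")
E
```

```text
time_s: 39.62
tool_pos: [450.1, -302.4, 172.3]
orientation: [1.0, -0.001, -0.0, -0.0]
force: [0.3, 0.2, -0.3]
grip_width: 41.3
pos [ 450.1 -302.4  172.3] yaw -90.1 t 39.62 w 41.3 F [ 0.3  0.2 -0.3] j [-0.66  0.33  1.6   0.    1.21  0.91]
turn [-0.   0.  -0.1] shift now [  1.    0.7 133.3] shift after turn [  0.9   0.6 133.3]
```

View pics/d4.png

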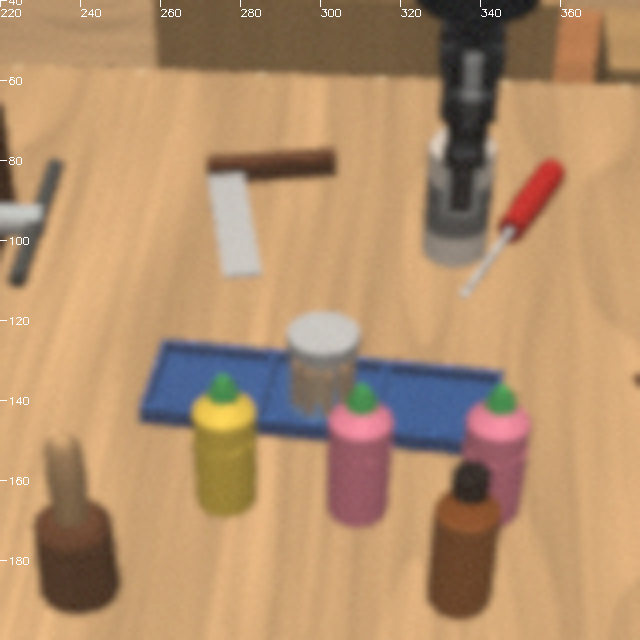

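```bash
python3 -m jog '{"delta_rot":[[0,0,0],[0,0,0],[0,0,0],[0,0,0],[0,0,0],[0,0,0],[0,0,0],[0,0,0],[0,0,0]],"xyz":[[1,0.5,20],[0,0,20],[0,0,20],[0,0,20],[0,0,20],[0,0,15],[0,0,10],[0,0,4],[0,0,0]],"jaw":[36,36,36,36,36,36,36,36,36]}' 40
python3 -m jog '{"delta_rot":[[0,0,0],[0,0,0]],"xyz":[[0,0,2],[0,0,0]],"jaw":[36,36]}' 40
python3 -m jog '{"delta_rot":[[0,0,0],[0,0,0]],"xyz":[[0,0,1.5],[0,0,0]],"jaw":[36,36]}' 40
python3 - <<'E'
from h import *
C=cam("side");crop(C,230,80,380,190,5,"d5.png")
E
```

```text
time_s: 40.8
tool_pos: [451.3, -303.5, 44.0]
orientation: [1.0, -0.001, 0.0, 0.0]
force: [0.2, -0.2, -1.8]
grip_width: 40.9
time_s: 41.05
tool_pos: [451.2, -303.6, 42.1]
orientation: [1.0, -0.001, 0.0, 0.0]
force: [0.2, 0.5, -1.1]
grip_width: 40.9
time_s: 41.3
tool_pos: [451.1, -303.5, 40.3]
orientation: [1.0, -0.001, -0.0, -0.0]
force: [-0.0, 0.5, -1.1]
grip_width: 41.4
```

View pics/d5.png

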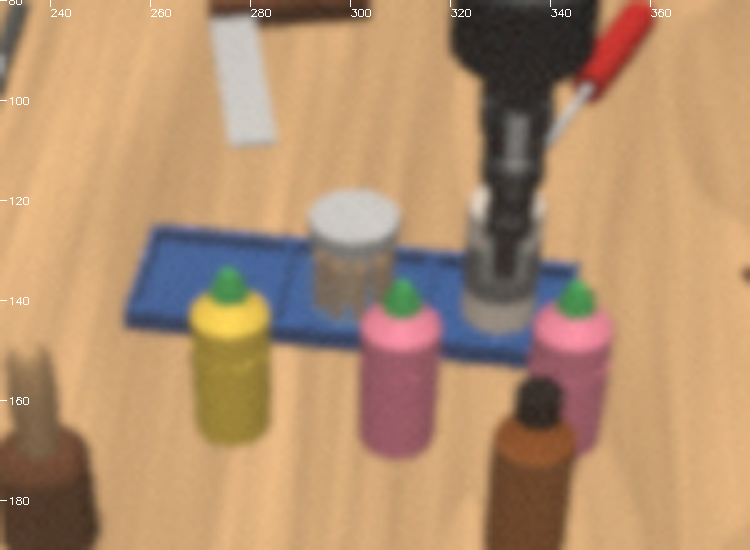

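```bash
python3 -m jog '{"delta_rot":[[0,0,0],[0,0,0]],"xyz":[[0,0,1.3],[0,0,0]],"jaw":[36,36]}' 40
python3 -m jog '{"delta_rot":[[0,0,0],[0,0,0]],"xyz":[[0,0,1],[0,0,0]],"jaw":[36,36]}' 40
```

```text
time_s: 41.6
tool_pos: [451.1, -303.5, 39.0]
orientation: [1.0, -0.001, -0.0, -0.0]
force: [0.7, 0.7, -2.4]
grip_width: 41.4
time_s: 41.85
tool_pos: [451.4, -303.6, 38.5]
orientation: [1.0, -0.001, 0.0, 0.0]
force: [-1.1, 0.9, 4.5]
grip_width: 41.0
```

```bash
python3 -m jog '{"delta_rot":[[0,0,0],[0,0,0],[0,0,0],[0,0,0],[0,0,0],[0,0,0],[0,0,0],[0,0,0],[0,0,0],[0,0,0],[0,0,0]],"xyz":[[0,0,-0.5],[0,0,0],[0,0,0],[0,0,-10],[0,0,-20],[0,0,-25],[0,0,-25],[0,0,-25],[0,0,-25],[0,0,-20],[0,0,0]],"jaw":[36,65,65,65,65,65,65,65,65,65,65]}' 40
python3 -m jog '{"delta_rot":[[0,0,0],[0,0,0],[0,0,0],[0,0,0],[0,0,0],[0,0,0],[0,0,0],[0,0,0],[0,0,0],[0,0,0],[0,0,0],[0,0,0]],"xyz":[[22.7,-19.3,0],[22.7,-19.3,0],[22.7,-19.3,0],[22.7,-19.3,0],[22.7,-19.3,0],[22.7,-19.3,0],[22.7,-19.3,0],[22.7,-19.3,0],[22.7,-19.3,0],[22.7,-19.3,0],[0,0,0],[0,0,0]],"jaw":[65,65,65,65,65,65,65,65,65,65,65,65]}' 40
python3 - <<'E'
from h import *
go(678,-110.5,68,-90)
C=cam("side");crop(C,190,30,350,200,4,"e1.png")
C=cam("top");crop(C,310,120,460,270,4,"e1t.png")
E
```

```text
time_s: 43.22
tool_pos: [451.6, -303.8, 190.3]
orientation: [1.0, -0.001, 0.001, 0.001]
force: [-0.5, 0.1, 0.1]
grip_width: 65.2
time_s: 44.72
tool_pos: [678.1, -111.3, 187.7]
orientation: [1.0, -0.001, -0.001, -0.0]
force: [-0.9, -0.1, 0.8]
grip_width: 64.9
pos [ 678.1 -111.3  187.7] yaw -90.1 t 44.73 w 64.9 F [-0.9 -0.1  0.8] j [-0.22  0.64  1.11 -0.    1.39  1.36]
turn [-0.   0.1 -0.1] shift now [ 1.000e-01 -7.000e-01  1.197e+02] shift after turn [-1.000e-01 -8.000e-01  1.197e+02]
```

View pics/e1.png

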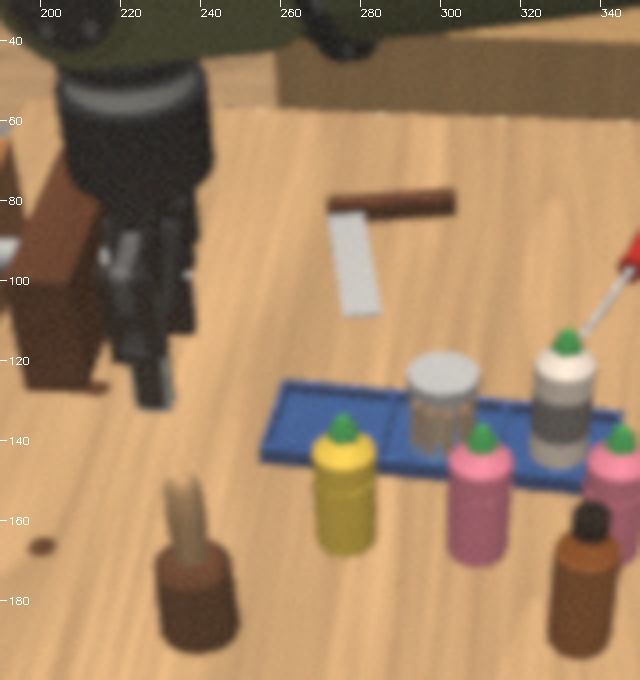

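View pics/e1t.png

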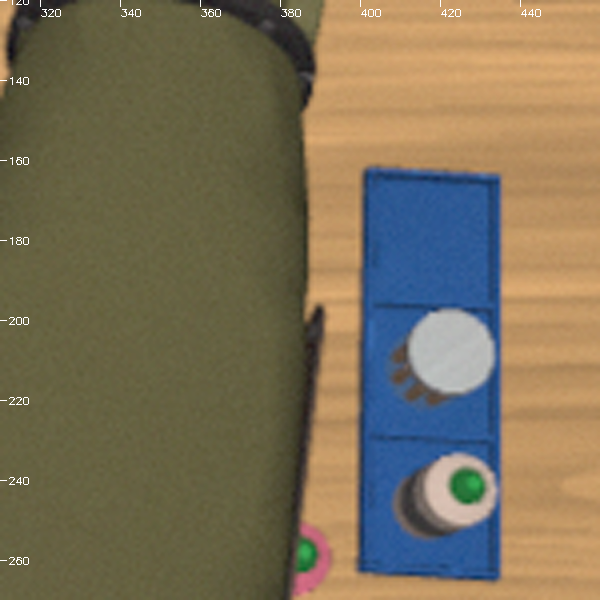

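Glue and jar stand in their bays. Next I'll go down over the mallet handle.

```bash
python3 -m jog '{"delta_rot":[[0,0,0],[0,0,0],[0,0,0],[0,0,0],[0,0,0],[0,0,0],[0,0,0],[0,0,0]],"xyz":[[0,-0.5,20],[0,0,20],[0,0,20],[0,0,20],[0,0,20],[0,0,12],[0,0,5],[0,0,0]],"jaw":[65,65,65,65,65,65,65,65]}' 40
python3 - <<'E'
from h import *
go(678,-110.5,68,-90)
C=cam("side");crop(C,190,80,300,200,5,"e2.png")
E
```

```text
time_s: 45.82
tool_pos: [678.7, -110.5, 71.7]
orientation: [1.0, -0.001, 0.0, 0.0]
force: [0.2, -0.6, 0.4]
grip_width: 64.8
pos [ 678.7 -110.5   71.7] yaw -90.1 t 45.83 w 64.8 F [ 0.2 -0.6  0.4] j [-0.21  0.75  1.21 -0.    1.18  1.36]
turn [ 0.  -0.  -0.1] shift now [-0.7 -0.   3.7] shift after turn [-0.7 -0.   3.7]
```

View pics/e2.png

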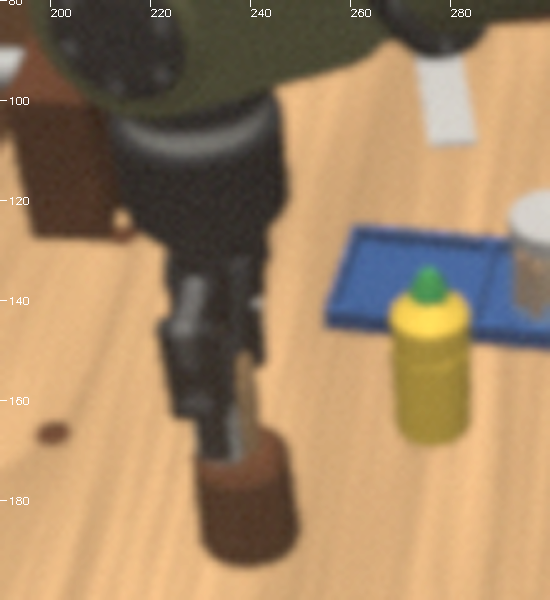

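```bash
python3 -m jog '{"delta_rot":[[0,0,0],[0,0,0],[0,0,0],[0,0,0],[0,0,0],[0,0,0],[0,0,0],[0,0,0]],"xyz":[[0,0,0],[0,0,0],[0,0,0],[0,0,0],[0,0,0],[0,0,0],[0,0,0],[0,0,0]],"jaw":[45,30,18,18,18,18,18,18]}' 60
python3 -m jog '{"delta_rot":[[0,0,0],[0,0,0],[0,0,0]],"xyz":[[0,0,-8],[0,0,-12],[0,0,0]],"jaw":[18,18,18]}' 60
python3 - <<'E'
from h import *
go(617,-317,200,-90)
C=cam("side");crop(C,190,80,300,200,5,"e3.png")
E
```

```text
time_s: 46.88
tool_pos: [678.9, -110.8, 72.2]
orientation: [1.0, -0.001, 0.001, 0.0]
force: [-0.4, -2.4, 6.0]
grip_width: 23.4
time_s: 47.25
tool_pos: [679.1, -110.5, 92.9]
orientation: [1.0, -0.001, 0.001, 0.0]
force: [-0.4, 0.1, -2.2]
grip_width: 23.2
pos [ 679.1 -110.5   92.9] yaw -90.1 t 47.25 w 23.2 F [-0.4  0.1 -2.2] j [-0.21  0.72  1.2   0.    1.22  1.36]
turn [ 0.  -0.1 -0.1] shift now [ -61.4  206.7 -107.1] shift after turn [ -62.1  206.5 -107.1]
```

View pics/e3.png

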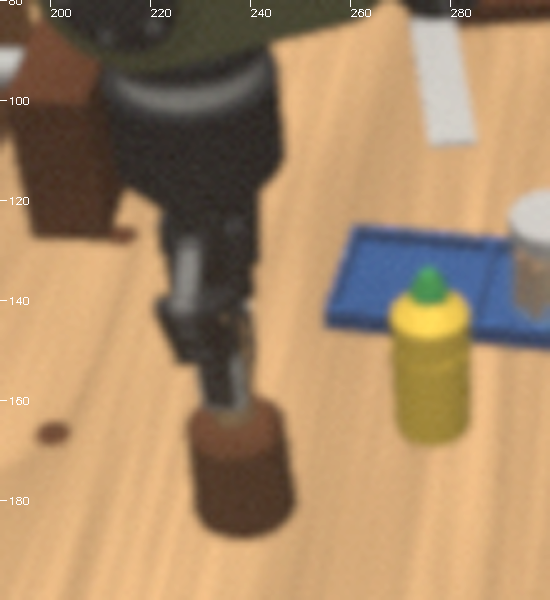

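```bash
python3 -m jog '{"delta_rot":[[0,0,0],[0,0,0],[0,0,0],[0,0,0],[0,0,0],[0,0,0],[0,0,0],[0,0,0],[0,0,0],[0,0,0],[0,0,0],[0,0,0],[0,0,0],[0,0,0],[0,0,0],[0,0,0]],"xyz":[[0,0,-20],[0,0,-20],[0,0,-25],[0,0,-25],[0,0,-25],[-6.9,22.9,0],[-6.9,22.9,0],[-6.9,22.9,0],[-6.9,22.9,0],[-6.9,22.9,0],[-6.9,22.9,0],[-6.9,22.9,0],[-6.9,22.9,0],[-6.9,22.9,0],[0,0,0],[0,0,0]],"jaw":[18,18,18,18,18,18,18,18,18,18,18,18,18,18,18,18]}' 60
python3 - <<'E'
from h import *
go(617,-317,77,-90)
C=cam("side");crop(C,200,20,360,190,4,"e4.png")
E
```

```text
time_s: 49.3
tool_pos: [616.1, -316.4, 206.5]
orientation: [1.0, -0.001, -0.0, -0.0]
force: [0.9, -0.0, -3.0]
grip_width: 23.3
pos [ 616.1 -316.4  206.5] yaw -90.1 t 49.3 w 23.3 F [ 0.9 -0.  -3. ] j [-0.53  0.64  1.07  0.    1.43  1.05]
turn [-0.   0.  -0.1] shift now [  0.9   0.6 129.5] shift after turn [  0.9   0.6 129.5]
```

View pics/e4.png

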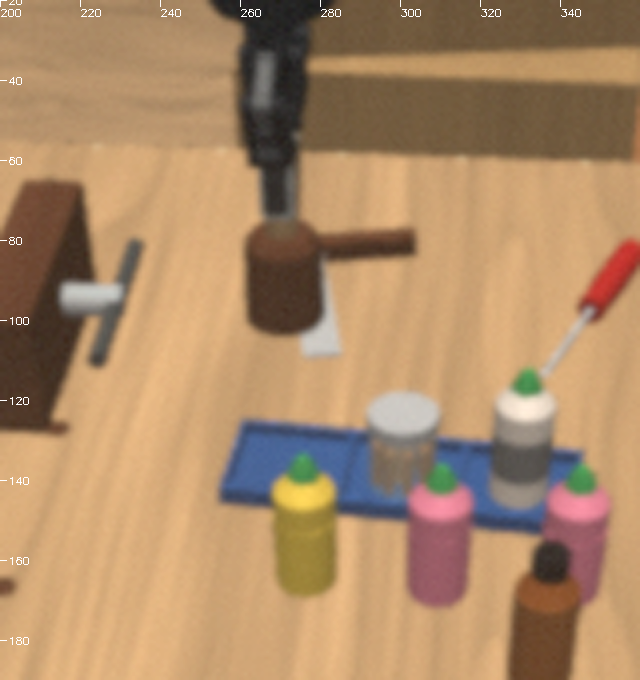

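```bash
python3 -m jog '{"delta_rot":[[0,0,0],[0,0,0],[0,0,0],[0,0,0],[0,0,0],[0,0,0],[0,0,0],[0,0,0],[0,0,0]],"xyz":[[0.5,0.5,20],[0.5,0,20],[0,0,20],[0,0,20],[0,0,20],[0,0,12],[0,0,8],[0,0,4],[0,0,0]],"jaw":[18,18,18,18,18,18,18,18,18]}' 60
python3 -m jog '{"delta_rot":[[0,0,0],[0,0,0]],"xyz":[[0,0,2],[0,0,0]],"jaw":[18,18]}' 60
python3 -m jog '{"delta_rot":[[0,0,0],[0,0,0]],"xyz":[[0,0,1.5],[0,0,0]],"jaw":[18,18]}' 60
python3 - <<'E'
from h import *
C=cam("side");crop(C,220,60,360,190,5,"e5.png")
E
```

```text
time_s: 50.48
tool_pos: [617.1, -317.0, 82.8]
orientation: [1.0, -0.001, 0.0, 0.0]
force: [-0.0, 0.0, -2.9]
grip_width: 22.9
time_s: 50.72
tool_pos: [617.1, -317.0, 80.7]
orientation: [1.0, -0.001, 0.0, 0.0]
force: [-0.6, 0.6, -2.8]
grip_width: 23.4
time_s: 50.98
tool_pos: [617.0, -316.9, 79.0]
orientation: [1.0, -0.001, -0.0, -0.0]
force: [0.3, -0.6, -2.5]
grip_width: 23.7
```

View pics/e5.png

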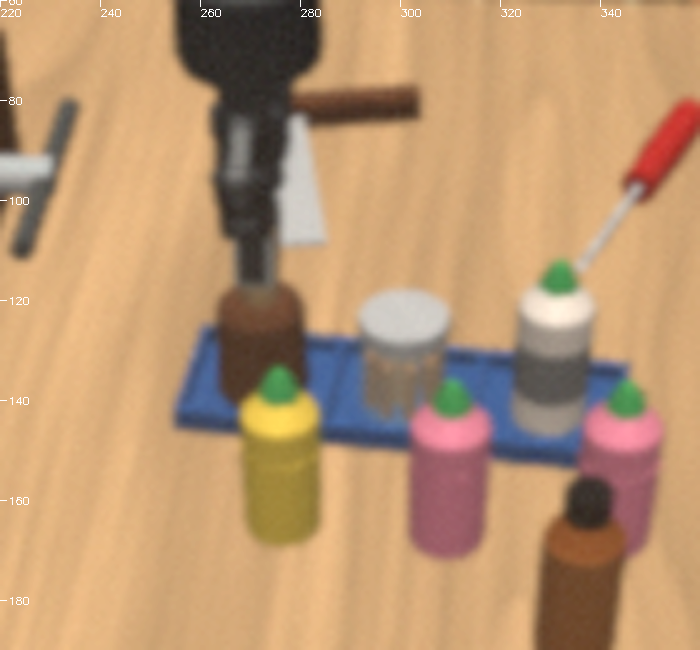

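```bash
python3 -m jog '{"delta_rot":[[0,0,0],[0,0,0]],"xyz":[[0,0,1.3],[0,0,0]],"jaw":[18,18]}' 60
python3 -m jog '{"delta_rot":[[0,0,0],[0,0,0]],"xyz":[[0,0,1],[0,0,0]],"jaw":[18,18]}' 60
```

```text
time_s: 51.28
tool_pos: [616.9, -316.9, 77.6]
orientation: [1.0, -0.001, -0.0, -0.0]
force: [-0.1, 0.0, -3.2]
grip_width: 23.5
time_s: 51.52
tool_pos: [617.2, -317.1, 77.2]
orientation: [1.0, -0.001, 0.0, 0.0]
force: [0.1, -0.5, 0.3]
grip_width: 23.2
```

```bash
python3 -m jog '{"delta_rot":[[0,0,0],[0,0,0],[0,0,0],[0,0,0],[0,0,0],[0,0,0],[0,0,0],[0,0,0],[0,0,0],[0,0,0],[0,0,0],[0,0,0]],"xyz":[[0,0,0.4],[0,0,0],[0,0,0],[0,0,0],[0,0,-10],[0,0,-20],[0,0,-25],[0,0,-25],[0,0,-25],[0,0,-25],[0,0,-20],[0,0,0]],"jaw":[18,50,60,60,60,60,60,60,60,60,60,60]}' 60
python3 -m jog '{"delta_rot":[[0,0,0],[0,0,0],[0,0,0],[0,0,0],[0,0,0],[0,0,0],[0,0,0],[0,0,0],[0,0,0],[0,0,0],[0,0,0],[0,0,0],[0,0,0],[0,0,0]],"xyz":[[-17,-25,0],[-17,-25,0],[-17,-25,0],[-17,-25,0],[-17,-25,0],[-17,-25,0],[-17,-25,0],[-17,-25,0],[-17,-25,0],[-17,-25,0],[-17,-25,0],[-17,-25,0],[0,0,0],[0,0,0]],"jaw":[60,60,60,60,60,60,60,60,60,60,60,60,60,60]}' 60
python3 - <<'E'
from h import *
C=cam("side");crop(C,200,90,380,240,4,"f1.png"); crop(C,190,280,370,390,4,"f2.png")
T=cam("top"); cv2.imwrite("pics/f3.png",T[0]["frame"][:,:,::-1]); crop(T,380,140,460,280,4,"f4.png"); crop(T,140,150,210,280,4,"f5.png")
cv2.imwrite("pics/f45.png",np.hstack([cv2.resize(cv2.imread("pics/f4.png"),(320,540)),cv2.resize(cv2.imread("pics/f5.png"),(290,540))]))
E
```

```text
time_s: 53.02
tool_pos: [617.5, -317.2, 229.5]
orientation: [1.0, -0.001, 0.002, 0.001]
force: [-1.0, -1.2, -0.3]
grip_width: 60.2
time_s: 54.78
tool_pos: [413.8, -16.8, 226.4]
orientation: [1.0, -0.001, 0.0, 0.0]
force: [0.1, -0.7, -1.0]
grip_width: 60.4
```

View pics/f1.png

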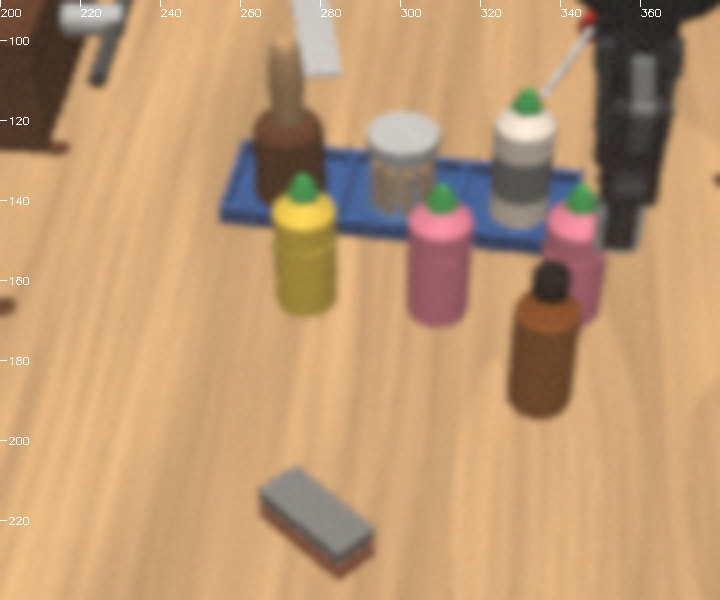

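View pics/f2.png

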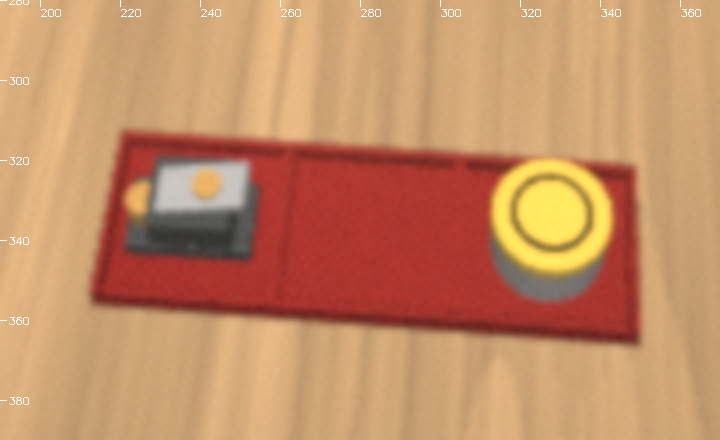

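View pics/f45.png

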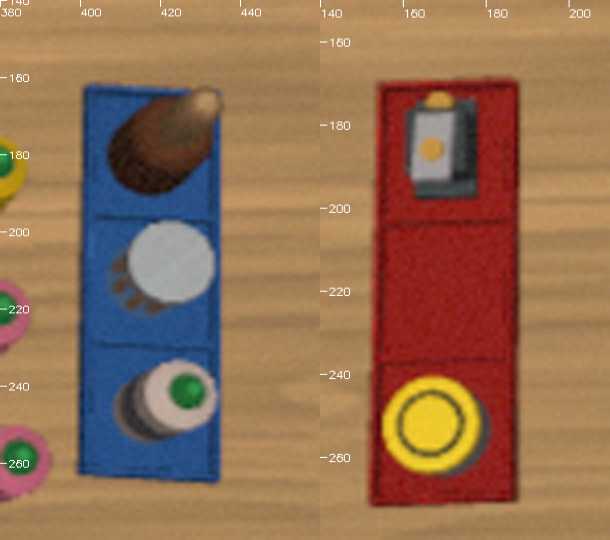

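View pics/f3.png

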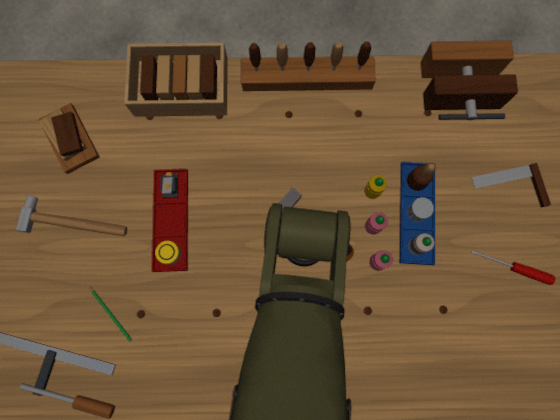

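```bash
python3 - <<'E'
from h import *
T=cam("top");S=cam("side")
def cmp(n,t,s,z): print(n,back(T,[t],z)[0][:2].round(1),back(S,[s],z)[0][:2].round(1))
cmp("wax",(166,251.2),(327.3,332.5),41)
cmp("jar",(422,208.5),(300,123),65)   # lid tops
cmp("glue",(424.5,241.5),(331.5,114),105)
cmp("mallet",(428.5,167),(271,101),129)
cmp("plane",(167,184),(241,326),50)
s=get_state();print(s["time_s"],s["qvel"].round(3))
E
```

```text
wax [443.6 296.1] [443.  294.2]
jar [ 532.4 -307.8] [ 535.6 -307.2]
glue [ 449.1 -296.3] [ 451.4 -298.2]
mallet [ 614.7 -310.7] [ 614.8 -311. ]
plane [604.9 297.2] [601.1 300.6]
54.975 [ 0.002 -0.005  0.003  0.001  0.001  0.   ]
```

```bash
python3 -c "
from plant import hand_in
print(hand_in())"
```

```text
the job is handed in; nothing more can be done
None
```

I put both kits in their trays and handed the job in at about 55 s of the 131 s allowed. No verdict was reported.

| Tray | Near bay | Middle bay | Far bay |
|---|---|---|---|
| Blue | glue | jar | mallet |
| Red | wax tin | empty | plane |

**Last checks:** Both cameras show all five things standing upright inside their bays. Positions worked out from the two cameras agree within about 4 mm when each thing is taken to stand on its bay floor. I felt each one touch the floor before letting go, with the highest reading 19 N on the plane. The stone and the look-alike bottles look unmoved. The oil bottle does too in the side view, but the arm partly covered it in the last top view. I did not re-measure either one. The arm stood clear and open at hand-in.

**One disagreement:** The fingertips stood about 10 mm above the reported TCP, not 22 mm below it as stated. The first closings on the wax tin therefore shut above its lid without touching it. I found the true height by going down in small steps and checking the pictures, and used that for every later grasp.

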